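# Load the cheese press and let it down by flicking its pawl

### The job

Set the cheese to press: push the round mould along the steel fence until it is home against the stop under the foot, and stand every red-lidded jar from beside the press upright in the raised tray as weight. Then flick the pawl lever over from underneath with the release rod (keep the hand itself off the lever) so that the loaded press comes down on the mould, and lay the rod back on its blue rest. Leave the candle, soap bottle and cutlery caddy where they are.

Things in the scene. Friction and masses are not known exactly. Their poses are not given: they have to be found in the camera images.
- press: cheese press, fixed; beech base board 147 x 405 x 14 mm. Origin on the worktop under the foot's axis; x away from the robot across the board (edges -62, +85 mm), y to the left along it (loading end +205, other end -200 mm). Column 26 mm square at y = -130, 286 mm tall; dark bracket for the pawl, 223 mm tall, at y = -180 to -186, x = -34 to +26 mm
- press_home (a point): on the board's top (14 mm up): where the centre of the mould's underside is when home against fence and stop. Axes as the press. Steel fence 34 mm high along the lane's far side, face 50 mm beyond this point in +x, from 59 mm behind it (-y) to the loading end (+y); the stop, as high, crosses the lane with its face 50 mm beyond this point in -y
- tray (a point): middle of the weight tray's floor, 16 mm to the left (+y) of the foot's axis, 225 mm up when raised; axes as the press. Inside 102 mm (x) by 212 mm (y), rim 36 mm high, 4 mm thick: three jars in a row along y. It overhangs the lane (underside 221 mm up): a hand pushing the mould home from the loading end must lean back some 40 degrees, or push with the rod
- pawl_pin (a point): middle of the steel cross pin at the lever's end, 12 mm thick, parallel to press y, from y = -190 to -234 mm, with an 18 mm thick red cap to -241 mm; moves with the lever
- mould: closed round white cheese mould with holes in its wall and a wooden disc on top, 100 mm across, 107 mm tall (115 mm with the 88 mm wide disc), 0.4 to 0.65 kg, too wide to grasp; origin at the centre of its underside, z up; stands on the board near the loading end
- rod: release rod, 230 mm long, 0.12 kg: square wooden handle 20 x 20 mm from x = -100 to +10 mm, round steel shaft 10 mm thick from there to its tip at x = +130 mm. Origin on its axis near the centre of mass; x along the rod to the tip, z up as it lies. Best held near x = 0
- rod_rest: blue ceramic rest for the rod, fixed, 170 mm (its x) by 120 mm (its y), floor 10 mm above the worktop, a lip 10 mm wide and 13 mm above the worktop along each long side (100 mm clear between them); origin in the middle, on the worktop
- rest_mid (a point): middle of the upper face of the rest's floor; axes as the rest
- jar_a: full jar with red screw lid, a press weight standing left of the press, 58 x 62 mm across, 86 mm tall, lid 56 mm across, 0.36 kg; origin at the centre of its underside, z up. Two or three of the jars are present (None when absent)
- jar_b: full jar with red screw lid, a press weight standing left of the press, 58 x 62 mm across, 86 mm tall, lid 56 mm across, 0.36 kg; origin at the centre of its underside, z up. Two or three of the jars are present (None when absent)
- jar_c: full jar with red screw lid, a press weight standing left of the press, 58 x 62 mm across, 86 mm tall, lid 56 mm across, 0.36 kg; origin at the centre of its underside, z up. Two or three of the jars are present (None when absent)
- pawl_angle (a joint): ratchet pawl angle, rad: 0 = hooked in the rack, 1.4 = flipped over on its end stop. Pivot parallel to press y at x = -11 mm, 207 mm up. Growing angle moves the lever's end up and then away from the robot (+x). 0.7 to 2 N at the lever's end pull it out of the loaded rack, then under 0.5 N; below about 1.0 rad it falls back when let go, beyond 1.15 it falls over and stays
- carriage_sink (a joint): sinking of the carriage (sleeve on the column, beam, tray, foot, toothed rack), m: 0 = raised, held by the pawl; 0.048 = foot on the mould; 0.075 = lowest. About 1 kg without jars, damped: freed, it sinks by itself at 4 to 10 mm/s. Sleeve 46 mm square, top 270 mm above the worktop when raised. The rack, teeth 13 mm apart, hangs on its outer side to press y = -166 mm
- pawl: brass pawl with its lever outside the bracket (press y = -190 to -199 mm), 11 mm thick, 58 mm from pivot to cross pin; at pawl angle 0 it points to the robot (-x) and 40 degrees up. Origin on the pivot line at press y = 0
- foot (a point): centre of the lower face of the white round press foot, 72 mm across, under the carriage; 177 mm above the worktop when raised
- carriage: the moving part of the press: sleeve, beam, weight tray, foot and rack; origin on the foot's axis, level with the worktop when raised; axes as the press
- candle: bystander: candle in a lidded glass jar, 86 mm across, 128 mm tall, behind the press; origin at the underside
- soap: bystander: clear dish-soap bottle with pump, 239 mm tall; origin at the underside
- caddy: bystander: light cutlery caddy with cutlery, 170 x 68 mm, 221 mm tall; origin at the underside
Not all that is in view belongs to the job. Leave any pink look-alike of the jar_a alone.

How it is judged:
On the way, in this order (a step that is already met when the one before it is completed fails the run):
1. the mould is home under the foot and every jar stands in the tray, the carriage still up on its pawl (horizontal distance between mould and press_home below 0.008 m and angle between mould's own z axis and vertical below 0.06 rad and x of jar_a in the frame of tray between -0.04 and 0.04 m and y of jar_a in the frame of tray between -0.09 and 0.09 m and z of jar_a in the frame of tray between -0.01 and 0.01 m and angle between each of jar_a, jar_b, jar_c's own z axis and vertical below 0.2 rad and x of jar_b in the frame of tray between -0.04 and 0.04 m and y of jar_b in the frame of tray between -0.09 and 0.09 m and z of jar_b in the frame of tray between -0.01 and 0.01 m and x of jar_c in the frame of tray between -0.04 and 0.04 m and y of jar_c in the frame of tray between -0.09 and 0.09 m and z of jar_c in the frame of tray between -0.01 and 0.01 m and value of joint carriage_sink below 0.006 m and value of joint pawl_angle below 0.3 rad), for 0.3 s.
2. the pawl is out of the rack (value of joint pawl_angle above 0.4 rad), for 0.1 s.
3. the loaded carriage has come down and its foot presses on the mould (value of joint carriage_sink above 0.04 m and contact force between carriage and mould above 4 N), for 0.3 s.
At the end, for the whole second after the job is handed in: Mould upright within 8 mm of home; all jars present upright in the tray; pawl above 1.15 rad; carriage down (above 0.040 m), at rest, foot pressing on the mould with over 4 N; rod lying still on its rest's floor, origin within 70 mm along and 50 mm across of its middle (all of step 3 and horizontal distance between mould and press_home below 0.008 m and angle between mould's own z axis and vertical below 0.06 rad and x of jar_a in the frame of tray between -0.04 and 0.04 m and y of jar_a in the frame of tray between -0.09 and 0.09 m and z of jar_a in the frame of tray between -0.01 and 0.01 m and angle between each of jar_a, jar_b, jar_c's own z axis and vertical below 0.2 rad and x of jar_b in the frame of tray between -0.04 and 0.04 m and y of jar_b in the frame of tray between -0.09 and 0.09 m and z of jar_b in the frame of tray between -0.01 and 0.01 m and x of jar_c in the frame of tray between -0.04 and 0.04 m and y of jar_c in the frame of tray between -0.09 and 0.09 m and z of jar_c in the frame of tray between -0.01 and 0.01 m and x of rod in the frame of rest_mid between -0.07 and 0.07 m and y of rod in the frame of rest_mid between -0.05 and 0.05 m and z of rod in the frame of rest_mid between 0.004 and 0.018 m and linear speed of rod below 0.02 m/s and value of joint pawl_angle above 1.15 rad and velocity of joint carriage_sink below 0.003 m/s); the robot touches nothing.
It fails at once if hand or arm touches the pawl lever (contact force between any of the fingers, the arm and pawl above 1 N).
It fails at once if the candle, soap bottle or cutlery caddy is moved by more than 20 mm (distance of any of candle, soap, caddy from where it was at the start of the episode above 0.02 m).
Of jar_a, jar_b, jar_c only 2 to 3 are there at a start; the rules pass over those that are not, and their reading is None.
At some moment in a run one of rod may be knocked a few centimetres aside while the robot is not near it.
Once in a run the grip may slacken for a moment while it holds something.
It also fails if it takes over 208 s, if anything falls off the work surface, if the arm or the gripper's body presses on something with over 40 N, if the wrist force passes 120 N, or if a joint passes its speed limit or range.

### The arm

A 7-joint arm with a two-finger parallel gripper is mounted at the origin on a cart in front of the work surface, level with it; the furniture and walls round the work are solid. World frame = base frame: x ahead of the robot, y to its left, z up, the work surface at z = 0. Lengths are in m, angles in rad, forces in N, time in s.
With the tool pointing down it reaches from about 0.35 to 0.775 m from the base axis. Payload 3.1 kg.
Tool frame: the origin (TCP) lies between the finger pads; the fingertips stand 17 mm ahead of it and the grasp point (between the pads) lies 2 mm behind it; z points along the fingers, y is the line along which they close (so a half turn about z gives the same grasp; the last joint's range is limited). The gripper opens to 85 mm and grips with 20 to 120 N. Pads are 22 mm wide; open, the fingers measure 114 mm over their backs; the gripper's body (76 mm by 85 mm) begins 54 mm behind the grasp point. The pads swing forward as they close: fully open they stand 13 mm farther back than shut.
Start: joints at [-1.371, 0.311, 0.014, 1.512, -0.004, 1.319, -0.027], TCP at [0.132, 0.534, 0.248] pointing down, gripper open.
Joint ranges: [-2.7, 2.7], [-0.3, 1.91], [-1.27, 1.3], [0.12, 2.57], [-1.44, 4.58], [0.2, 2.03], [-3.05, 3.05]. Speed limits (rad/s): [2.79, 2.79, 3.14, 3.14, 3.14, 3.14, 3.14].

### API

Orientations are given as a unit quaternion [w, x, y, z].
In Python, from cell import readout, imaging, r gives the robot as it stands. The module is installed in compiled form; this text tells all that it offers.
- The arm moves only by the shell command python3 -m handwheel 'ROWS' [FORCE]. ROWS is JSON, a list of rows, each a list of 3 entries, a list of its own where there are three numbers: the shift along the tool's x, y, z in m, then the turn, a rotation vector about the tool's x, y, z in degrees, then the opening, from 0 (shut) to 1 (fully open). A call has 1 to 8 rows; each row shifts and turns the commanded pose from where the row before left it, along the tool's axes as they then stand; what a row does not reach is not made up. A row lasts 1/10 s, in which the tool goes at most 50 mm and 8.59 degrees, less where a joint would pass 70% of its speed; a pose out of reach is approached as far as the arm can. A call with a gripper value outside its range is refused whole. The fingers move at their own pace and stop on an object; FORCE is the grip in N (left out, the last holds). Time passes only in rows, so rows that do not move let the fingers close. It gives the time, the measured TCP pose, the force, the opening and the grip force at its end, in the units of the state.
- readout.get_obs(): the state, without advancing time (a new reading comes with each control period).
- imaging.capture(name): name is "scene" or "top" or "wrist"; returns a dict with "pixels" (400x640x3 uint8, red, green, blue), "camera_matrix" (3x3 intrinsics, pixels), "eye" and "orientation" of the camera in the world. Camera axes: x right, y up, looking along -z (the intrinsics and any distortion apply to the point x, -y, -z); pixel columns grow to the right and rows downward; lengths in m; the calibration is good to about 2 mm. The wrist camera is an equidistant fisheye: a pixel r from the principal point sees the ray r / f radians off the axis. A picture is of the moment at which its call begins. There is no depth.
- r.job_done(): hands the job in; it is judged then, once.
The state is a dict: "t": time; "q": joint angles; "joint_velocities": joint speeds; "effort": joint torques, N m; "tool_pos": TCP position; "tcp_rot": TCP orientation; "contact_force": force on the tool from outside, world axes, zero at the start; "torque": the same for the moment, N m; "finger_gap": finger opening in m; "grip_force": force on a finger pad.
Only numpy, scipy, OpenCV 4.12 (cv2) and the standard library are available. Lean on these libraries where they do the work, as an engineer would, in place of code of your own. Each camera call takes 0.05 s, during which the arm holds its last target. There are 200 camera calls.

## Working session

There is one attempt and no reset: what is moved stays moved. The work goes in short steps, Python scripts to look and compute and a shell command to move; the robot and the scene stay as the last step left them, time stands still between calls to the robot, and variables do not carry over. Pictures are saved under pics/ and viewed, at most 14 in all, crops included, and the job is handed in when it is done.

```bash
mkdir -p pics; ls; cat > h.py <<'E'
import numpy as np,cv2
from scipy.spatial.transform import Rotation as R
from cell import readout,imaging,r
def cap(n,f=None):
    c=imaging.capture(n)
    if f: cv2.imwrite('pics/'+f,cv2.cvtColor(c['pixels'],cv2.COLOR_RGB2BGR))
    return c
def rot(q): return R.from_quat([q[1],q[2],q[3],q[0]])
def ray(c,u,v,fish=False):
    K=np.array(c['camera_matrix']);x=(u-K[0,2])/K[0,0];y=(v-K[1,2])/K[1,1]
    if fish:
        t=np.hypot(x,y);d=np.array([np.sin(t)*x/t,-np.sin(t)*y/t,-np.cos(t)])
    else: d=np.array([x,-y,-1.])
    return np.array(c['eye']),rot(c['orientation']).apply(d)
def onz(c,u,v,z,fish=False):
    e,d=ray(c,u,v,fish);return e+d*(z-e[2])/d[2]
def tri(c1,p1,c2,p2):
    e1,d1=ray(c1,*p1);e2,d2=ray(c2,*p2);A=np.c_[d1,-d2];s=np.linalg.lstsq(A,e2-e1,rcond=None)[0]
    a=e1+s[0]*d1;b=e2+s[1]*d2;return (a+b)/2,np.linalg.norm(a-b)
def proj(c,P):
    K=np.array(c['camera_matrix']);p=rot(c['orientation']).inv().apply(np.array(P)-c['eye'])
    return K[0,2]+K[0,0]*p[...,0]/-p[...,2],K[1,2]-K[1,1]*p[...,1]/-p[...,2]
E
python3 - <<'E'
from h import *
for n in('scene','top'):
    c=cap(n,n+'0.png');print(n,c['eye'],c['orientation'],c['camera_matrix'])
o=readout.get_obs();print(o)
E
```

```text
pics
scene [-1.13946416  0.08068281  1.17600946] [ 0.62245906  0.34403395 -0.35189267 -0.60856956] [[481.37722809   0.         323.44546308]
 [  0.         481.37722809 206.91692684]
 [  0.           0.           1.        ]]
top [-0.06393112 -0.12122901  1.13091265] [ 0.7736973   0.22816285 -0.16020957 -0.56891748] [[362.7446513    0.         325.52490685]
 [  0.         362.7446513  201.67808694]
 [  0.           0.           1.        ]]
{'t': 0.1, 'q': array([-1.37069593,  0.31168516,  0.0139527 ,  1.51289339, -0.00442342,
        1.31919154, -0.02720186]), 'joint_velocities': array([-0.00315539, -0.00070109,  0.0009223 , -0.00276297,  0.0008912 ,
        0.00020938,  0.00094803]), 'effort': array([ 9.62410559e-04, -3.80854940e+01,  1.46824974e-01, -2.31238443e+01,
        1.22879102e-02,  8.29532772e-03, -7.16877992e-06]), 'tool_pos': array([0.13150809, 0.53341438, 0.24730923]), 'tcp_rot': array([-1.01918073e-04,  1.20552610e-01,  9.92706360e-01, -1.06847894e-03]), 'contact_force': array([ 0.27230522, -0.44824333,  0.02367219]), 'torque': array([ 0.04697827,  0.00382271, -0.01572737]), 'grip_force': 0.0, 'finger_gap': 0.08538265613515253}
```

View pics/scene0.png

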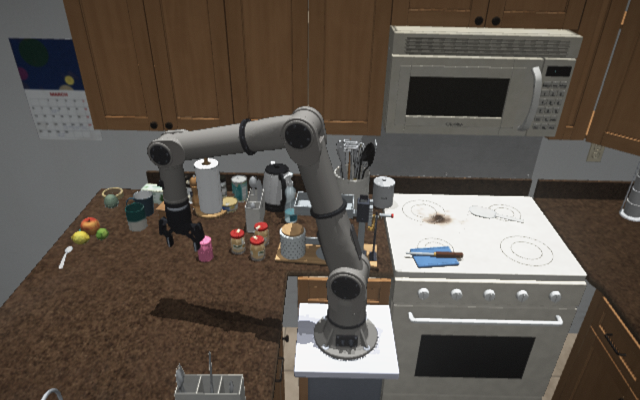

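View pics/top0.png

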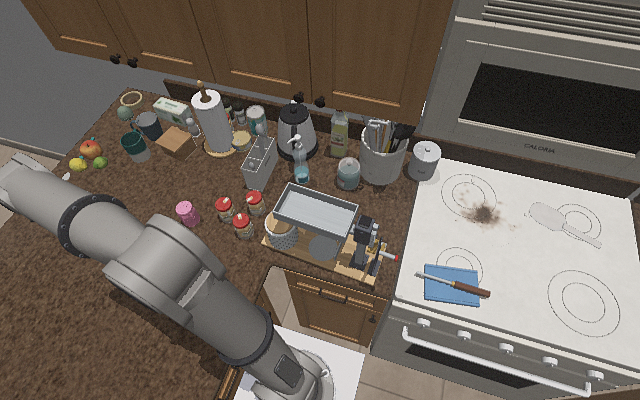

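Scene: press mid-picture; top view shows three jars with red lids at (225,205), (255,198), (243,222), a pink look-alike at (187,213), the tray at (315,208), the lever's red cap at (395,257) and the rod on the rest at (452,285). Zooming in on the top view.

```bash
python3 - <<'E'
from h import *
a=cv2.imread('pics/top0.png');
cv2.imwrite('pics/t1.png',cv2.resize(a[170:320,200:400],None,fx=4,fy=4,interpolation=cv2.INTER_CUBIC))
c=cap('top');s=cap('scene')
for nm,cc in(('top',c),('scene',s)):
    h=cv2.cvtColor(cc['pixels'],cv2.COLOR_RGB2HSV)
    m=((h[...,0]<6)|(h[...,0]>174))&(h[...,1]>150)&(h[...,2]>90)
    n,l,st,ce=cv2.connectedComponentsWithStats(m.astype(np.uint8))
    for i in range(1,n):
        if st[i,4]>12: print(nm,st[i],ce[i],onz(cc,*ce[i],.086).round(3))
    b=(h[...,0]>98)&(h[...,0]<115)&(h[...,1]>130)&(h[...,2]>90)
    n,l,st,ce=cv2.connectedComponentsWithStats(b.astype(np.uint8))
    for i in range(1,n):
        if st[i,4]>300:
            print('blue',st[i]); k=cv2.findContours((l==i).astype(np.uint8),0,2)[0][0]
            bx=cv2.approxPolyDP(cv2.convexHull(k),6,True)[:,0]
            print([onz(cc,*p,.012).round(3)[:2] for p in bx],bx.tolist())
E
```

```text
top [ 85 140  10   5  35] [ 89.85714286 142.34285714] [0.555 1.037 0.086]
top [246 191  16  14 109] [253.66055046 197.05504587] [0.509 0.333 0.086]
top [215 197  16  15 124] [222.70967742 204.2016129 ] [0.451 0.422 0.086]
top [233 213  16  16 133] [240.52631579 220.68421053] [0.41  0.337 0.086]
top [395 255   3   6  13] [396.07692308 257.53846154] [ 0.433 -0.181  0.086]
scene [ 83 217  12   4  32] [ 88.59375 218.65625] [0.535 1.053 0.086]
scene [255 222  13   9  68] [262.04411765 225.75      ] [0.511 0.331 0.086]
scene [230 229  14   9  84] [236.60714286 233.3452381 ] [0.452 0.426 0.086]
scene [250 235  14   9  79] [256.51898734 239.88607595] [0.409 0.34  0.086]
```

View pics/t1.png

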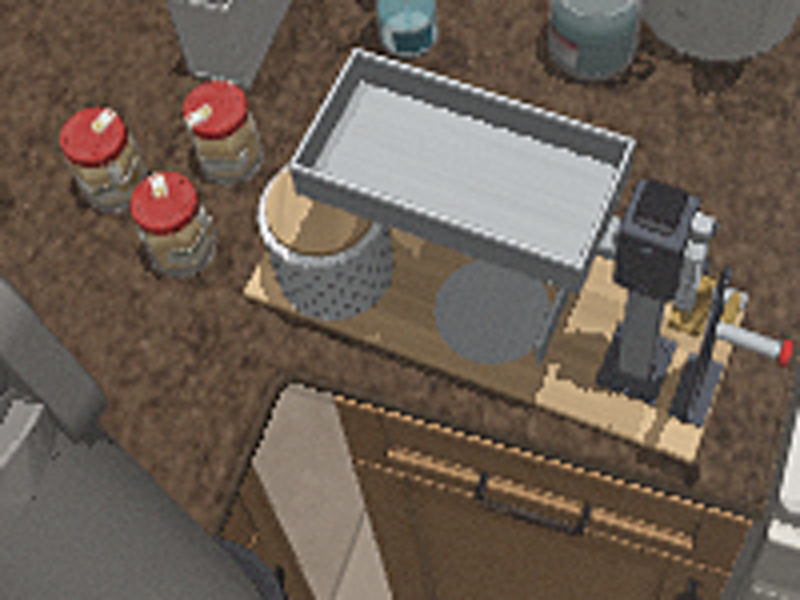

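The crop shows the tray rim corners at about (357,50),(634,142),(583,272),(293,168), the board's near edge from (246,293) to (693,458), the mould under the tray's left end, and the pin cap at (787,351).

```bash
python3 - <<'E'
from h import *
c=cap('top')
f=lambda x,y:(200+x/4,170+y/4)
P=[onz(c,*f(*p),.261)[:2] for p in((357,50),(634,142),(583,272),(293,168))]
print('tray',np.round(P,3),'ctr',np.mean(P,0).round(4))
ys=[P[0]-P[1],P[3]-P[2]];xs=[P[0]-P[3],P[1]-P[2]]
print([ (np.linalg.norm(v).round(3),np.degrees(np.arctan2(v[1],v[0])).round(1)) for v in ys+xs])
B=[onz(c,*f(*p),.014)[:2] for p in((246,293),(693,458))];v=B[0]-B[1]
print('board',np.round(B,3),np.linalg.norm(v),np.degrees(np.arctan2(v[1],v[0])))
a=np.arctan2(v[1],v[0])-np.pi/2
yw=np.degrees(a);M=np.array([[np.cos(a),-np.sin(a)],[np.sin(a),np.cos(a)]])
print('origin from board',B[0]-M@[-.062,.205],B[1]-M@[-.062,-.2],'from tray',np.mean(P,0)-M@[0,.016])
print('cap',onz(c,*f(787,351),.244))
print('mould guess top-left rim',onz(c,*f(262,222),.121), 'bottom near',onz(c,*f(320,318),.014))
h=cv2.cvtColor(c['pixels'],cv2.COLOR_RGB2HSV)
print(h[300,440],h[272,435])
b=(h[...,0]>90)&(h[...,0]<125)&(h[...,1]>80)
b[:, :400]=0
n,l,st,ce=cv2.connectedComponentsWithStats(b.astype(np.uint8));i=1+st[1:,4].argmax();print(st[i])
k=cv2.findContours((l==i).astype(np.uint8),0,2)[0][0]
bx=cv2.approxPolyDP(cv2.convexHull(k),5,True)[:,0]
print([onz(c,*map(float,p),.013).round(3)[:2].tolist() for p in bx])
for z in(.02,):print('rod',[onz(c,*p,z).round(3)[:2].tolist() for p in((417,274),(453,285),(489,294))])
h=a=cv2.imread('pics/top0.png');cv2.imwrite('pics/t2.png',cv2.resize(a[240:320,390:510],None,fx=6,fy=6,interpolation=cv2.INTER_CUBIC))
E
```

```text
tray [[ 0.491  0.177]
 [ 0.474 -0.038]
 [ 0.365 -0.031]
 [ 0.383  0.184]] ctr [0.4284 0.0728]
[(np.float64(0.215), np.float64(85.4)), (np.float64(0.216), np.float64(85.2)), (np.float64(0.108), np.float64(-3.8)), (np.float64(0.109), np.float64(-3.4))]
board [[ 0.383  0.263]
 [ 0.355 -0.134]] 0.3979863055766506 85.88177292581679
origin from board [0.43030672 0.05362853] [0.43081041 0.06062412] from tray [0.42727763 0.05688203]
cap [ 0.35768279 -0.1735736   0.244     ]
mould guess top-left rim [0.40163021 0.23798743 0.121     ] bottom near [0.38016697 0.193748   0.014     ]
[105 109 168] [105  99 182]
[424 278  56  29 899]
[[0.425, -0.288], [0.418, -0.451], [0.385, -0.46], [0.358, -0.302]]
rod [[0.428, -0.26], [0.425, -0.374], [0.429, -0.484]]
```

View pics/t2.png

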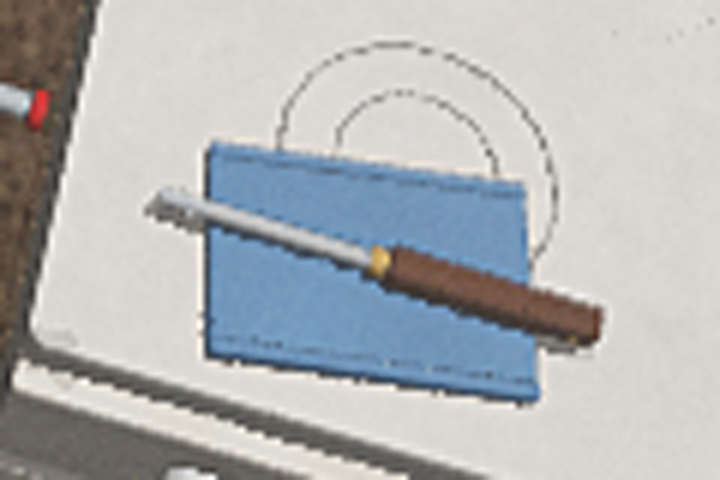

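Rod lies on the rest, tip left at crop (165,203), handle end (597,325); rest corners at (210,143),(523,183),(538,402),(207,355). Enough to move: turn the hand to the press axes first.

```bash
cat >> h.py <<'E'
YAW=np.radians(-4.6);O=np.array([.429,.057])
def press(x,y,z): return np.r_[O+np.array([[np.cos(YAW),-np.sin(YAW)],[np.sin(YAW),np.cos(YAW)]])@[x,y],z]
# standard hand: tool x = press +y, tool y = press +x, tool z = down
def std(): 
    x=press(0,1,0)-press(0,0,0);y=press(1,0,0)-press(0,0,0);return R.from_matrix(np.c_[x,y,[0,0,-1]])
def go(P,T=None):
    o=readout.get_obs();A=rot(o['tcp_rot']);T=T or std()
    print('t %.1f pos'%o['t'],o['tool_pos'].round(4),'turn deg',np.degrees((A.inv()*T).as_rotvec()).round(1),'then shift mm',(T.inv().apply(np.array(P)-o['tool_pos'])*1000).round(1),'gap',round(o['finger_gap'],4),'F',o['contact_force'].round(1))
E
python3 -c "
from h import *
go([.4095,.338,.2])"
python3 -m handwheel '[[[0,0,-0.03],[0,0,8.5],1],[[0,0,-0.03],[0,0,8.5],1],[[0,0,0],[0,0,8.5],1],[[0,0,0],[0,0,8.5],1],[[0,0,0],[0,0,8.5],1],[[0,0,0],[0,0,8.5],1],[[0,0,0],[0,0,8.5],1],[[0,0,0],[0,0,8.5],1]]'
python3 -m handwheel '[[[0,0,0],[0,0,8.5],1],[[0,0,0],[0,0,4.5],1],[[0,0,0],[0,0,0],1]]'
python3 -c "
from h import *
go([.4095,.338,.2])"
```

```text
t 0.2 pos [0.1316 0.5337 0.2478] turn deg [-0.   0.  80.8] then shift mm [-172.8  292.7   47.8] gap 0.0856 F [-0.4  0.3 -0.4]
t: 1.05
tool_pos: [0.1316, 0.5339, 0.3081]
tcp_rot: [0.0, 0.657, 0.754, -0.0]
contact_force: [-0.0, -0.7, 0.5]
finger_gap: 0.0853
grip_force: 0.0
t: 1.35
tool_pos: [0.1315, 0.5339, 0.3081]
tcp_rot: [0.0, 0.736, 0.677, -0.0]
contact_force: [0.1, -0.2, 0.2]
finger_gap: 0.0857
grip_force: 0.0
t 1.4 pos [0.1315 0.5339 0.3081] turn deg [ 0.   0.  -0.2] then shift mm [-173.   292.8  108.1] gap 0.0857 F [ 0.1 -0.2  0.2]
```

```bash
python3 -m handwheel '[[[-0.0216,0.0366,0],[0,0,0],1],[[-0.0216,0.0366,0],[0,0,0],1],[[-0.0216,0.0366,0],[0,0,0],1],[[-0.0216,0.0366,0],[0,0,0],1],[[-0.0216,0.0366,0],[0,0,0],1],[[-0.0216,0.0366,0],[0,0,0],1],[[-0.0216,0.0366,0],[0,0,0],1],[[-0.0216,0.0366,0],[0,0,0],1]]'
python3 - <<'E'
from h import *
go([.4095,.338,.065])
w=cap('wrist','w1.png');print(w['eye'],w['camera_matrix'][0])
h=cv2.cvtColor(w['pixels'],cv2.COLOR_RGB2HSV)
m=((h[...,0]<6)|(h[...,0]>174))&(h[...,1]>150)&(h[...,2]>90)
n,l,st,ce=cv2.connectedComponentsWithStats(m.astype(np.uint8))
for i in range(1,n):
    if st[i,4]>60: print(st[i],ce[i],onz(w,*ce[i],.086,True).round(4))
E
```

```text
t: 2.15
tool_pos: [0.4099, 0.336, 0.3084]
tcp_rot: [-0.0, 0.736, 0.677, 0.0]
contact_force: [-0.1, 1.1, 0.2]
finger_gap: 0.0853
grip_force: 0.0
t 2.1 pos [0.4099 0.336  0.3084] turn deg [ 0.  -0.  -0.1] then shift mm [  2.   -0.6 243.4] gap 0.0853 F [-0.1  1.1  0.2]
[0.41746014 0.41665882 0.43402461] [309.70691629   0.         324.75928027]
[ 335   72   53   52 1676] [359.18377088  95.96658711] [0.4565 0.4259 0.086 ]
[ 391  147   47   48 1378] [415.51669086 171.65965167] [0.5183 0.335  0.086 ]
[ 307  150   50   47 1459] [329.45236463 175.19328307] [0.4165 0.338  0.086 ]
```

View pics/w1.png

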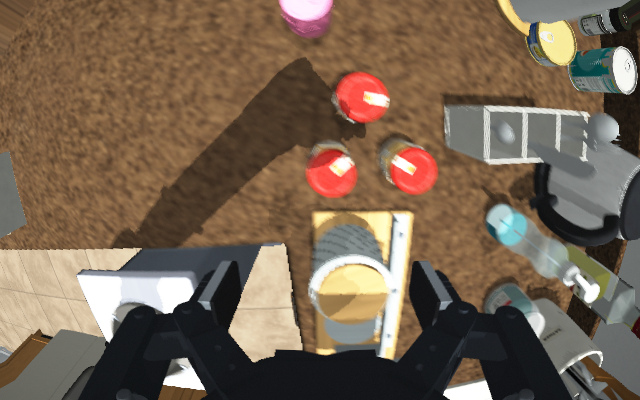

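Wrist view: jar lids at (359,96), (415,172), (329,175), the mould disc at about (352,292), the fence as the bright strip at x≈398. The wrist puts the jars about 6 mm farther in x than the fixed cameras; I split the difference and grasp the nearest one.

```bash
python3 -m handwheel '[[[0.002,0.004,0.043],[0,0,0],1],[[0,0,0.04],[0,0,0],1],[[0,0,0.04],[0,0,0],1],[[0,0,0.04],[0,0,0],1],[[0,0,0.03],[0,0,0],1],[[0,0,0.03],[0,0,0],1],[[0,0,0.02],[0,0,0],1],[[0,0,0],[0,0,0],1]]'
python3 -m handwheel '[[[0,0,0],[0,0,0],0.4],[[0,0,0],[0,0,0],0.4],[[0,0,0],[0,0,0],0.4],[[0,0,0],[0,0,0],0.4],[[0,0,0],[0,0,0],0.4],[[0,0,0],[0,0,0],0.4],[[0,0,0],[0,0,0],0.4],[[0,0,0],[0,0,0],0.4]]' 50
```

```text
t: 3.0
tool_pos: [0.4104, 0.3372, 0.0622]
tcp_rot: [-0.0, 0.736, 0.677, -0.004]
contact_force: [-1.2, -0.9, 0.6]
finger_gap: 0.0852
grip_force: 0.0
t: 3.8
tool_pos: [0.4144, 0.3396, 0.068]
tcp_rot: [-0.0, 0.736, 0.677, 0.002]
contact_force: [-1.3, -1.5, 5.3]
finger_gap: 0.0571
grip_force: 52.2
```

```bash
python3 -m handwheel '[[[0,0,-0.01],[0,0,0],0.4],[[0,0,-0.03],[0,0,0],0.4],[[0,0,-0.045],[0,0,0],0.4],[[0,0,-0.045],[0,0,0],0.4],[[0,0,-0.045],[0,0,0],0.4],[[0,0,-0.045],[0,0,0],0.4],[[0,0,-0.045],[0,0,0],0.4],[[0,0,-0.03],[0,0,0],0.4]]' 80
python3 - <<'E'
from h import *
P=press(0.001,.016-.068,.36);print(P);go(P)
w=cap('wrist','w2.png')
E
```

```text
t: 4.6
tool_pos: [0.4133, 0.3387, 0.3647]
tcp_rot: [-0.0, 0.736, 0.677, 0.003]
contact_force: [0.4, -0.0, -2.9]
finger_gap: 0.056
grip_force: 85.9
[0.42582643 0.0050873  0.36      ]
t 4.6 pos [0.4133 0.3387 0.3647] turn deg [ 0.2 -0.2 -0.2] then shift mm [-331.5   39.2    4.7] gap 0.056 F [ 0.4 -0.  -2.9]
```

View pics/w2.png

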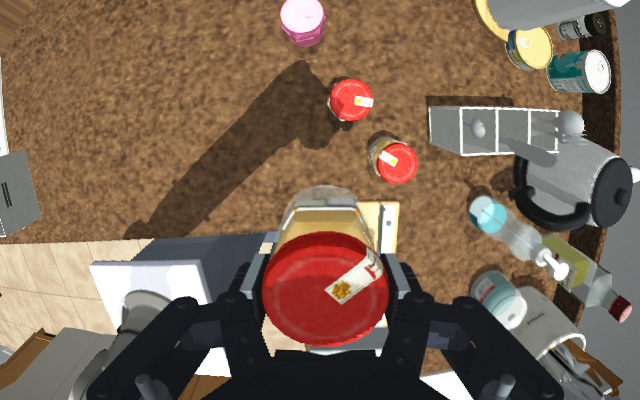

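The jar hangs upright in the pads (lid at (327,290)); the other two stand at (350,100) and (397,163). Carrying it over the tray.

```bash
python3 -m handwheel '[[[-0.03,0.005,0],[0,0,0],0.4],[[-0.045,0.005,0],[0,0,0],0.4],[[-0.045,0.005,0],[0,0,0],0.4],[[-0.047,0.005,0],[0,0,0],0.4],[[-0.047,0.005,0],[0,0,0],0.4],[[-0.047,0.005,0],[0,0,0],0.4],[[-0.045,0.005,0],[0,0,0],0.4],[[-0.026,0.004,0],[0,0,0],0.4]]'
python3 -m handwheel '[[[0,0,0],[0,0,0],0.4],[[0,0,0],[0,0,0],0.4]]'
python3 - <<'E'
from h import *
P=press(0.001,.016-.068,.295);go(P)
for n in('top','scene'):
    cap(n,n+'1.png')
a=cv2.imread('pics/top1.png')[130:280,220:440];b=cv2.imread('pics/scene1.png')[150:300,200:420]
cv2.imwrite('pics/ts1.png',cv2.resize(np.vstack([a,b]),None,fx=2,fy=2))
E
```

```text
t: 5.45
tool_pos: [0.4226, -0.0007, 0.3605]
tcp_rot: [0.0, 0.739, 0.674, -0.0]
contact_force: [0.0, 0.1, -3.3]
finger_gap: 0.0556
grip_force: 85.9
t: 5.65
tool_pos: [0.4232, 0.0043, 0.3602]
tcp_rot: [-0.001, 0.737, 0.676, 0.0]
contact_force: [0.6, 1.3, -3.6]
finger_gap: 0.0554
grip_force: 85.9
t 5.7 pos [0.4232 0.0043 0.3602] turn deg [-0.  -0.1 -0.3] then shift mm [ 1.   2.6 65.2] gap 0.0554 F [ 0.6  1.3 -3.6]
```

View pics/ts1.png

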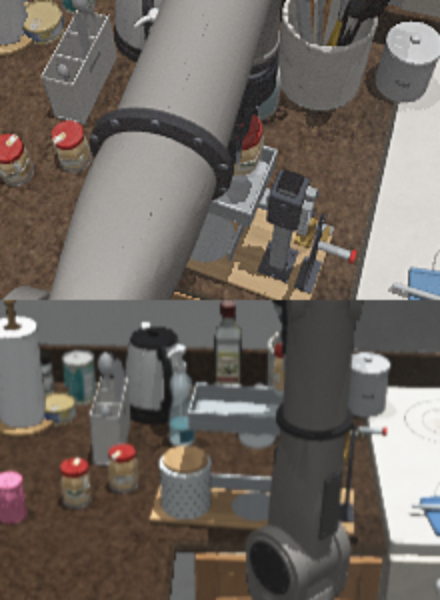

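The arm covers most of the tray, but the jar's lid shows over the tray's right end (about (250,130) in the upper half). Lowering.

```bash
python3 -m handwheel '[[[0,0.003,0.02],[0,0,0],0.4],[[0,0,0.02],[0,0,0],0.4],[[0,0,0.01],[0,0,0],0.4],[[0,0,0.006],[0,0,0],0.4],[[0,0,0.003],[0,0,0],0.4],[[0,0,0.003],[0,0,0],0.4],[[0,0,0.002],[0,0,0],0.4],[[0,0,0],[0,0,0],0.4]]'
python3 -m handwheel '[[[0,0,0.002],[0,0,0],0.4],[[0,0,0],[0,0,0],0.4],[[0,0,0],[0,0,0],0.4]]'
```

```text
t: 6.55
tool_pos: [0.4269, 0.0044, 0.2965]
tcp_rot: [0.0, 0.736, 0.677, 0.0]
contact_force: [0.9, 0.6, -4.2]
finger_gap: 0.0556
grip_force: 85.9
t: 6.85
tool_pos: [0.4268, 0.0044, 0.2944]
tcp_rot: [0.0, 0.736, 0.677, 0.0]
contact_force: [-0.1, -0.1, -2.6]
finger_gap: 0.0556
grip_force: 85.9
```

```bash
python3 -m handwheel '[[[0,0,0.001],[0,0,0],0.4],[[0,0,0],[0,0,0],0.4],[[0,0,0],[0,0,0],0.4]]' | grep -E 'pos|contact'
python3 -m handwheel '[[[0,0,0.001],[0,0,0],0.4],[[0,0,0],[0,0,0],0.4],[[0,0,0],[0,0,0],0.4]]'| grep -E 'pos|contact'
python3 -m handwheel '[[[0,0,0.001],[0,0,0],0.4],[[0,0,0],[0,0,0],0.4],[[0,0,0],[0,0,0],0.4]]'| grep -E 'pos|contact'
```

```text
tool_pos: [0.4268, 0.0044, 0.2934]
contact_force: [0.7, 0.4, -4.0]
tool_pos: [0.4268, 0.0043, 0.2931]
contact_force: [-2.4, -1.2, 4.7]
tool_pos: [0.4268, 0.0043, 0.2928]
contact_force: [-4.3, 0.3, 9.1]
```

```bash
python3 -m handwheel '[[[0,0,0],[0,0,0],0.7],[[0,0,0],[0,0,0],1],[[0,0,0],[0,0,0],1],[[0,0,0],[0,0,0],1],[[0,0,-0.02],[0,0,0],1],[[0,0,-0.04],[0,0,0],1],[[0,0,-0.03],[0,0,0],1],[[0,0,0],[0,0,0],1]]'
python3 - <<'E'
from h import *
go([.514,.3335,.33])
w=cap('wrist','w3.png')
E
```

```text
t: 8.55
tool_pos: [0.4291, 0.0043, 0.3851]
tcp_rot: [0.002, 0.736, 0.676, 0.004]
contact_force: [0.1, 0.0, 0.3]
finger_gap: 0.0853
grip_force: 0.0
t 8.6 pos [0.4291 0.0043 0.3851] turn deg [ 0.5 -0.1 -0.3] then shift mm [335.   58.2  55.1] gap 0.0853 F [0.1 0.  0.3]
```

View pics/w3.png

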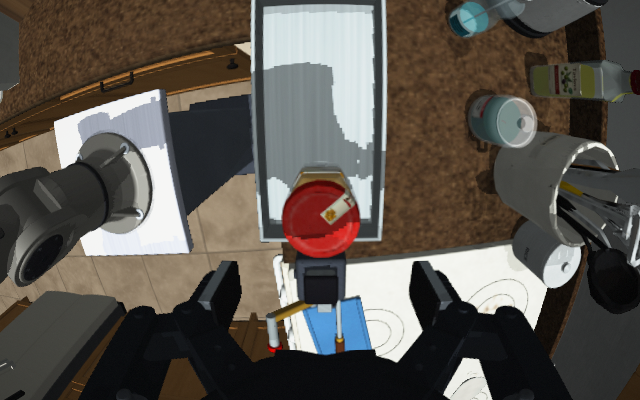

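Jar stands upright in the tray's right end (lid (321,218), tray end corners at (260,241) and (382,241)). Next jar.

```bash
python3 -m handwheel '[[[0.03,0.0073,0],[0,0,0],1],[[0.045,0.0073,0],[0,0,0],1],[[0.045,0.0073,0],[0,0,0],1],[[0.045,0.0073,0],[0,0,0],1],[[0.045,0.0073,0],[0,0,0],1],[[0.045,0.0073,0],[0,0,0],1],[[0.045,0.0073,0],[0,0,0],1],[[0.035,0.0073,0.02],[0,0,0],1]]'>/dev/null
python3 -m handwheel '[[[0,0,0.05],[0,0,0],1],[[0,0,0.05],[0,0,0],1],[[0,0,0.03],[0,0,0],1],[[0,0,0],[0,0,0],1]]'
python3 - <<'E'
from h import *
w=cap('wrist','w4.png')
h=cv2.cvtColor(w['pixels'],cv2.COLOR_RGB2HSV)
m=((h[...,0]<6)|(h[...,0]>174))&(h[...,1]>150)&(h[...,2]>90)
n,l,st,ce=cv2.connectedComponentsWithStats(m.astype(np.uint8))
for i in range(1,n):
    if st[i,4]>300:
        k=cv2.convexHull(cv2.findContours((l==i).astype(np.uint8),0,2)[0][0]);q=cv2.moments(k);u=(q['m10']/q['m00'],q['m01']/q['m00'])
        print(st[i],u,onz(w,*u,.086,True).round(4))
go([.514,.3335,.067])
E
```

```text
t: 9.8
tool_pos: [0.509, 0.3314, 0.2238]
tcp_rot: [-0.001, 0.736, 0.676, -0.007]
contact_force: [0.0, -0.9, 0.1]
finger_gap: 0.0856
grip_force: 0.0
[ 225   64   64   63 2674] (256.6433788504287, 94.97163120567375) [0.4586 0.427  0.086 ]
[ 300  157   63   62 2490] (330.89278557114227, 187.98441327098638) [0.5144 0.3398 0.086 ]
t 9.8 pos [0.5112 0.3324 0.2278] turn deg [-0.3  0.3 -0.3] then shift mm [  1.3   2.7 160.8] gap 0.0855 F [ 0.2 -0.4  0.8]
```

```bash
python3 -m handwheel '[[[0.004,0.002,0.04],[0,0,0],1],[[0,0,0.04],[0,0,0],1],[[0,0,0.035],[0,0,0],1],[[0,0,0.03],[0,0,0],1],[[0,0,0.015],[0,0,0],1],[[0,0,0],[0,0,0],1],[[0,0,0],[0,0,0],0.4],[[0,0,0],[0,0,0],0.4]]' 50
python3 -m handwheel '[[[0,0,0],[0,0,0],0.4],[[0,0,0],[0,0,0],0.4],[[0,0,0],[0,0,0],0.4],[[0,0,0],[0,0,0],0.4],[[0,0,0],[0,0,0],0.4],[[0,0,0],[0,0,0],0.4]]' 80
```

```text
t: 10.65
tool_pos: [0.5157, 0.3384, 0.0742]
tcp_rot: [-0.001, 0.736, 0.677, 0.001]
contact_force: [-7.5, 0.6, 8.7]
finger_gap: 0.0591
grip_force: 4.6
t: 11.25
tool_pos: [0.5155, 0.339, 0.0749]
tcp_rot: [-0.001, 0.736, 0.677, 0.002]
contact_force: [-2.6, -0.4, 7.9]
finger_gap: 0.0543
grip_force: 84.8
```

```bash
python3 -m handwheel '[[[0,0,-0.01],[0,0,0],0.4],[[0,0,-0.03],[0,0,0],0.4],[[0,0,-0.045],[0,0,0],0.4],[[0,0,-0.045],[0,0,0],0.4],[[0,0,-0.045],[0,0,0],0.4],[[0,0,-0.045],[0,0,0],0.4],[[0,0,-0.045],[0,0,0],0.4],[[0,0,-0.03],[0,0,0],0.4]]' 80
python3 - <<'E'
from h import *
P=press(0.001,.016+.002,.365);print(P);go(P)
w=cap('wrist','w5.png')
E
```

```text
t: 12.05
tool_pos: [0.5165, 0.3366, 0.3716]
tcp_rot: [0.001, 0.737, 0.676, 0.003]
contact_force: [-0.2, 0.4, -2.7]
finger_gap: 0.0541
grip_force: 85.8
[0.43144036 0.07486182 0.365     ]
t 12.1 pos [0.5165 0.3366 0.3716] turn deg [ 0.3 -0.2 -0.3] then shift mm [-267.7  -63.8    6.6] gap 0.0541 F [-0.2  0.4 -2.7]
```

View pics/w5.png

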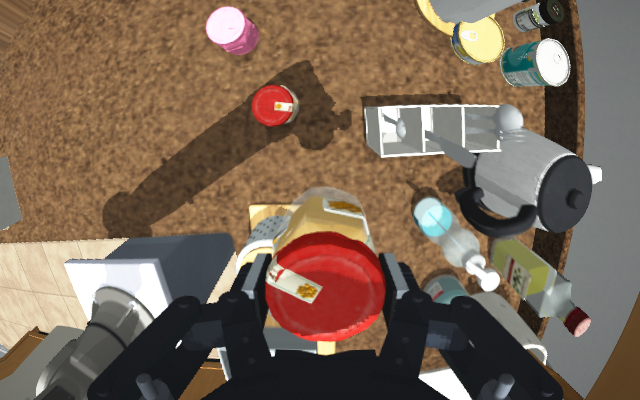

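Jar held upright (lid (325,287)); remaining jar at (273,105). Carry to the middle slot.

```bash
python3 -m handwheel '[[[-0.03,-0.008,-0.01],[0,0,0],0.4],[[-0.045,-0.008,-0.01],[0,0,0],0.4],[[-0.045,-0.008,0],[0,0,0],0.4],[[-0.045,-0.008,0],[0,0,0],0.4],[[-0.040,-0.008,0],[0,0,0],0.4],[[-0.030,-0.008,0],[0,0,0],0.4],[[-0.02,-0.008,0],[0,0,0],0.4],[[-0.013,-0.008,0],[0,0,0],0.4]]'>/dev/null
python3 -m handwheel '[[[0,0,0.01],[0,0,0],0.4],[[0,0,0.01],[0,0,0],0.4],[[0,0,0],[0,0,0],0.4]]'
python3 -c "
from h import *
go(press(0.001,.018,.225+.074))"
```

```text
t: 13.2
tool_pos: [0.4281, 0.077, 0.364]
tcp_rot: [-0.001, 0.735, 0.678, -0.002]
contact_force: [-0.4, 0.4, -3.1]
finger_gap: 0.0541
grip_force: 86.1
t 13.2 pos [0.4281 0.077  0.364 ] turn deg [-0.2  0.1 -0.1] then shift mm [-1.9  3.5 65. ] gap 0.0541 F [-0.4  0.4 -3.1]
```

```bash
python3 -m handwheel '[[[0,0.003,0.02],[0,0,0],0.4],[[0,0,0.02],[0,0,0],0.4],[[0,0,0.01],[0,0,0],0.4],[[0,0,0.006],[0,0,0],0.4],[[0,0,0.003],[0,0,0],0.4],[[0,0,0.003],[0,0,0],0.4],[[0,0,0],[0,0,0],0.4],[[0,0,0],[0,0,0],0.4]]'| grep -E 'pos|contact'
python3 -m handwheel '[[[0,0,0.002],[0,0,0],0.4],[[0,0,0],[0,0,0],0.4],[[0,0,0],[0,0,0],0.4]]' | grep -E 'pos|contact'
python3 -m handwheel '[[[0,0,0.001],[0,0,0],0.4],[[0,0,0],[0,0,0],0.4],[[0,0,0],[0,0,0],0.4]]'| grep -E 'pos|contact'
python3 -m handwheel '[[[0,0,0.001],[0,0,0],0.4],[[0,0,0],[0,0,0],0.4],[[0,0,0],[0,0,0],0.4]]'| grep -E 'pos|contact'
```

```text
tool_pos: [0.4325, 0.0752, 0.3048]
contact_force: [0.3, -0.2, -3.7]
tool_pos: [0.4321, 0.0752, 0.3024]
contact_force: [-1.2, -0.6, -3.5]
tool_pos: [0.4321, 0.0752, 0.3013]
contact_force: [0.2, -0.2, -4.0]
tool_pos: [0.4321, 0.0752, 0.3002]
contact_force: [0.3, -0.5, -3.3]
```

```bash
python3 -m handwheel '[[[0,0,0.001],[0,0,0],0.4],[[0,0,0.001],[0,0,0],0.4],[[0,0,0],[0,0,0],0.4],[[0,0,0],[0,0,0],0.4]]' | grep -E 'pos|contact'
python3 -m handwheel '[[[0,0,0.001],[0,0,0],0.7],[[0,0,0],[0,0,0],1],[[0,0,0],[0,0,0],1],[[0,0,0],[0,0,0],1],[[0,0,-0.02],[0,0,0],1],[[0,0,-0.04],[0,0,0],1],[[0,0,-0.03],[0,0,0],1],[[0,0,0],[0,0,0],1]]'
python3 - <<'E'
from h import *
w=cap('wrist','w6.png')
h=cv2.cvtColor(w['pixels'],cv2.COLOR_RGB2HSV)
m=((h[...,0]<6)|(h[...,0]>174))&(h[...,1]>150)&(h[...,2]>90)
n,l,st,ce=cv2.connectedComponentsWithStats(m.astype(np.uint8))
for i in range(1,n):
    if st[i,4]>300:
        k=cv2.convexHull(cv2.findContours((l==i).astype(np.uint8),0,2)[0][0]);q=cv2.moments(k);u=(q['m10']/q['m00'],q['m01']/q['m00'])
        print(st[i],u,onz(w,*u,.311,True).round(4))
go([.456,.426,.225])
E
```

```text
tool_pos: [0.4323, 0.0752, 0.2993]
contact_force: [-1.7, -1.1, 5.5]
t: 16.1
tool_pos: [0.4344, 0.0753, 0.3913]
tcp_rot: [0.002, 0.736, 0.676, 0.004]
contact_force: [-0.9, -0.4, -0.2]
finger_gap: 0.0855
grip_force: 0.0
[ 284  187   75   70 3597] (321.29444513175804, 221.82778671285413) [0.4336 0.0762 0.311 ]
[ 289  273   67   54 2443] (321.7726722363482, 299.35736772006294) [0.428  0.0092 0.311 ]
t 16.1 pos [0.4334 0.0752 0.389 ] turn deg [ 0.2 -0.1 -0.3] then shift mm [351.5  -5.6 164. ] gap 0.0855 F [-0.2 -0.2 -1. ]
```

```bash
python3 -m handwheel '[[[0.035,0,0],[0,0,0],1],[[0.045,0,0],[0,0,0],1],[[0.045,0,0],[0,0,0],1],[[0.048,-0.001,0],[0,0,0],1],[[0.048,-0.001,0],[0,0,0],1],[[0.048,-0.001,0],[0,0,0],1],[[0.045,-0.001,0],[0,0,0],1],[[0.037,-0.001,0.02],[0,0,0],1]]'>/dev/null
python3 -m handwheel '[[[0,0,0.05],[0,0,0],1],[[0,0,0.05],[0,0,0],1],[[0,0,0.04],[0,0,0],1],[[0,0,0],[0,0,0],1],[[0,0,0],[0,0,0],1]]'
python3 - <<'E'
from h import *
w=cap('wrist','w7.png')
h=cv2.cvtColor(w['pixels'],cv2.COLOR_RGB2HSV)
m=((h[...,0]<6)|(h[...,0]>174))&(h[...,1]>150)&(h[...,2]>90)
n,l,st,ce=cv2.connectedComponentsWithStats(m.astype(np.uint8))
for i in range(1,n):
    if st[i,4]>300:
        k=cv2.convexHull(cv2.findContours((l==i).astype(np.uint8),0,2)[0][0]);q=cv2.moments(k);u=(q['m10']/q['m00'],q['m01']/q['m00'])
        print(st[i],u,onz(w,*u,.086,True).round(4))
go([.456,.426,.067])
E
```

```text
t: 17.45
tool_pos: [0.4565, 0.4251, 0.2267]
tcp_rot: [0.0, 0.736, 0.677, -0.001]
contact_force: [0.0, 0.4, 1.1]
finger_gap: 0.0855
grip_force: 0.0
[ 295  164   61   60 2336] (324.68705119295805, 193.31277507528375) [0.4575 0.4291 0.086 ]
t 17.5 pos [0.4578 0.4259 0.2291] turn deg [ 0.1 -0.1 -0.3] then shift mm [ -0.   -1.8 162.1] gap 0.0852 F [0.3 0.3 0.8]
```

```bash
python3 -m handwheel '[[[0.002,-0.001,0.04],[0,0,0],1],[[0,0,0.04],[0,0,0],1],[[0,0,0.035],[0,0,0],1],[[0,0,0.03],[0,0,0],1],[[0,0,0.013],[0,0,0],1],[[0,0,0],[0,0,0],1],[[0,0,0],[0,0,0],0.4],[[0,0,0],[0,0,0],0.4]]' 50 | grep pos
python3 -m handwheel '[[[0,0,0],[0,0,0],0.4],[[0,0,0],[0,0,0],0.4],[[0,0,0],[0,0,0],0.4],[[0,0,0],[0,0,0],0.4],[[0,0,0],[0,0,0],0.4],[[0,0,0],[0,0,0],0.4]]' 80
python3 -m handwheel '[[[0,0,-0.01],[0,0,0],0.4],[[0,0,-0.03],[0,0,0],0.4],[[0,0,-0.045],[0,0,0],0.4],[[0,0,-0.045],[0,0,0],0.4],[[0,0,-0.045],[0,0,0],0.4],[[0,0,-0.045],[0,0,0],0.4],[[0,0,-0.045],[0,0,0],0.4],[[0,0,-0.035],[0,0,0],0.4]]' 80
python3 -c "
from h import *
go(press(0.001,.086,.38))"
```

```text
tool_pos: [0.4574, 0.4289, 0.0723]
t: 18.9
tool_pos: [0.4569, 0.4294, 0.073]
tcp_rot: [-0.001, 0.736, 0.677, 0.003]
contact_force: [-1.2, -0.3, 7.7]
finger_gap: 0.0546
grip_force: 85.7
t: 19.7
tool_pos: [0.4563, 0.4269, 0.3735]
tcp_rot: [0.0, 0.737, 0.676, 0.002]
contact_force: [0.6, 0.5, -3.3]
finger_gap: 0.0542
grip_force: 86.5
t 19.7 pos [0.4563 0.4269 0.3735] turn deg [ 0.2 -0.2 -0.3] then shift mm [-284.9    3.5   -6.5] gap 0.0542 F [ 0.6  0.5 -3.3]
```

```bash
python3 -m handwheel '[[[-0.03,0.0005,-0.01],[0,0,0],0.4],[[-0.045,0.0005,-0.01],[0,0,0],0.4],[[-0.045,0.0005,0],[0,0,0],0.4],[[-0.045,0.0005,0],[0,0,0],0.4],[[-0.045,0.0005,0],[0,0,0],0.4],[[-0.035,0.0005,0],[0,0,0],0.4],[[-0.025,0.0005,0],[0,0,0],0.4],[[-0.013,0,0],[0,0,0],0.4]]'>/dev/null
python3 -m handwheel '[[[0,0,0.01],[0,0,0],0.4],[[0,0,0.01],[0,0,0],0.4],[[0,0,0],[0,0,0],0.4],[[0,0,0],[0,0,0],0.4]]'
python3 -c "
from h import *
go(press(0.001,.087,.225+.073))"
```

```text
t: 20.9
tool_pos: [0.4351, 0.1469, 0.3683]
tcp_rot: [-0.0, 0.735, 0.678, -0.001]
contact_force: [-0.1, 0.2, -3.9]
finger_gap: 0.0542
grip_force: 86.6
t 20.9 pos [0.4351 0.1469 0.3683] turn deg [-0.1  0.1 -0.1] then shift mm [-3.1  2.2 70.3] gap 0.0542 F [-0.1  0.2 -3.9]
```

```bash
python3 -m handwheel '[[[-0.002,0.001,0.02],[0,0,0],0.4],[[0,0,0.02],[0,0,0],0.4],[[0,0,0.012],[0,0,0],0.4],[[0,0,0.006],[0,0,0],0.4],[[0,0,0.004],[0,0,0],0.4],[[0,0,0.003],[0,0,0],0.4],[[0,0,0],[0,0,0],0.4],[[0,0,0],[0,0,0],0.4]]'| grep -E 'pos|contact'
python3 -m handwheel '[[[0,0,0.002],[0,0,0],0.4],[[0,0,0],[0,0,0],0.4],[[0,0,0],[0,0,0],0.4]]' | grep -E 'pos|contact'
python3 -m handwheel '[[[0,0,0.002],[0,0,0],0.4],[[0,0,0],[0,0,0],0.4],[[0,0,0],[0,0,0],0.4]]'| grep -E 'pos|contact'
```

```text
tool_pos: [0.4368, 0.1432, 0.3049]
contact_force: [-1.0, -0.7, -4.0]
tool_pos: [0.4364, 0.1431, 0.3024]
contact_force: [-0.5, 0.6, -3.3]
tool_pos: [0.4363, 0.143, 0.3002]
contact_force: [-0.1, -0.5, -1.6]
```

```bash
python3 -m handwheel '[[[0,0,0.001],[0,0,0],0.4],[[0,0,0.001],[0,0,0],0.4],[[0,0,0],[0,0,0],0.4],[[0,0,0],[0,0,0],0.4]]' | grep -E 'pos|contact'
python3 -m handwheel '[[[0,0,0],[0,0,0],0.7],[[0,0,0],[0,0,0],1],[[0,0,0],[0,0,0],1],[[0,0,0],[0,0,0],1],[[0,0,-0.02],[0,0,0],1],[[0,0,-0.04],[0,0,0],1],[[0,0,-0.03],[0,0,0],1],[[0,0,0],[0,0,0],1]]'
python3 - <<'E'
from h import *
w=cap('wrist','w8.png')
h=cv2.cvtColor(w['pixels'],cv2.COLOR_RGB2HSV)
m=((h[...,0]<6)|(h[...,0]>174))&(h[...,1]>150)&(h[...,2]>90)
n,l,st,ce=cv2.connectedComponentsWithStats(m.astype(np.uint8))
for i in range(1,n):
    if st[i,4]>300:
        k=cv2.convexHull(cv2.findContours((l==i).astype(np.uint8),0,2)[0][0]);q=cv2.moments(k);u=(q['m10']/q['m00'],q['m01']/q['m00'])
        print(st[i],u,onz(w,*u,.311,True).round(4))
E
```

```text
tool_pos: [0.4364, 0.143, 0.2983]
contact_force: [-0.4, -0.5, -3.5]
t: 23.5
tool_pos: [0.4386, 0.1434, 0.3928]
tcp_rot: [0.002, 0.736, 0.676, 0.005]
contact_force: [-0.7, 0.5, 0.0]
finger_gap: 0.0852
grip_force: 0.0
[ 284  189   74   70 3631] (320.2295937383526, 222.96206568103696) [0.4369 0.143  0.311 ]
[ 291  272   66   54 2432] (323.65244865718796, 298.2404909466521) [0.4338 0.0774 0.311 ]
[297 337  45  18 496] (318.8182130584192, 344.85120274914084) [0.4249 0.0251 0.311 ]
```

View pics/w8.png

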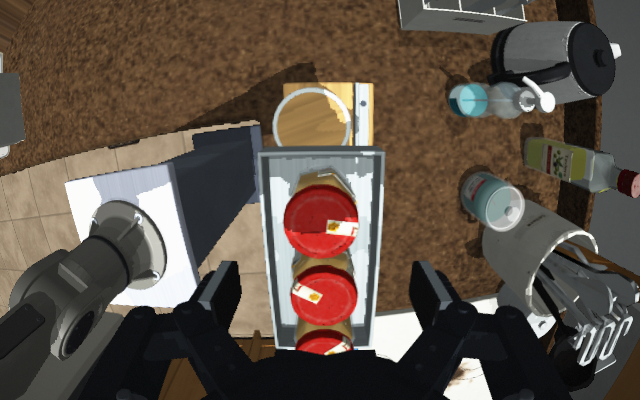

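All three lids in the tray at (320,223), (324,298), (319,345); mould disc at about (314,124) with the fence's inner edge at column ≈355 and the board end at row ≈84.

```bash
python3 - <<'E'
from h import *
c=imaging.capture('wrist')
inv=lambda P:(std().inv().apply(P-press(0,0,0))[[1,0,2]]*1000).round(1)
f=lambda u,v,z:inv(onz(c,u,v,z,True))
print('mould ctr',f(314,124,.121),'L',f(272,124,.121),'R',f(357,124,.121),'top',f(314,82,.121))
print('fence face top',f(355,90,.048),f(355,140,.048),'fence outer',f(372,90,.048),'board L',f(284,85,.014),f(372,85,.014))
print('tray rim corners',f(258,152,.261),f(384,148,.261))
print(c['eye'])
go(press(0,.26,.3))
E
```

```text
mould ctr [  -9.5  145.9 -121. ] L [ -63.1  147.1 -121. ] R [  45.  146. -121.] top [  -9.1  199.6 -121. ]
fence face top [ 49.6 193.7 -48. ] [ 50.1 117.6 -48. ] fence outer [ 75.1 194.4 -48. ] board L [-60.1 204.7 -14. ] [ 80.4 204.5 -14. ]
tray rim corners [ -52.7  131.1 -261. ] [  53.   133.9 -261. ]
[0.4447843  0.22366949 0.51617411]
t 23.6 pos [0.4367 0.1431 0.3888] turn deg [ 0.1 -0.  -0.3] then shift mm [173.6  -0.8  88.8] gap 0.0855 F [ 0.7 -0.2 -0.8]
```

```bash
python3 -m handwheel '[[[0.035,0,0],[0,0,0],0.45],[[0.045,0,0],[0,0,0],0.45],[[0.045,0,0],[0,0,0],0.45],[[0.045,0,0.02],[0,0,0],0.45],[[0.043,0,0.03],[0,0,0],0.45],[[0,0,0.04],[0,0,0],0.45],[[0,0,0],[0,-8,0],0.45],[[0,0,0],[0,-8,0],0.45]]' >/dev/null
python3 -m handwheel '[[[0,0,0],[0,-8,0],0.45],[[0,0,0],[0,-8,0],0.45],[[0,0,0],[0,-8,0],0.45],[[0,0,0],[0,-8,0],0.45],[[0,0,0],[0,0,0],0.45],[[0,0,0],[0,0,0],0.45]]'
cat >> h.py <<'E'
def lean(L): return std()*R.from_euler('y',-L,degrees=True)
E
python3 - <<'E'
from h import *
go(press(0.001,.255,.057),lean(48));print(readout.get_obs()['q'].round(2))
E
```

```text
t: 25.0
tool_pos: [0.4543, 0.3448, 0.2889]
tcp_rot: [0.25, 0.683, 0.628, -0.277]
contact_force: [0.0, -0.1, 0.5]
finger_gap: 0.0384
grip_force: 0.0
t 25.0 pos [0.4543 0.3448 0.2889] turn deg [-0.5 -4.1  0. ] then shift mm [149.7  -1.1 180.4] gap 0.0384 F [ 0.  -0.1  0.5]
[-1.21  0.87  0.75  0.89  0.06  2.03 -0.6 ]
```

```bash
python3 -m handwheel '[[[0.017,0,0.023],[0,0,0],0.45],[[0.017,0,0.023],[0,0,0],0.45],[[0.017,0,0.023],[0,0,0],0.45],[[0.017,0,0.023],[0,0,0],0.45],[[0.017,0,0.023],[0,0,0],0.45],[[0.017,0,0.023],[0,0,0],0.45],[[0.01,0,0.012],[0,0,0],0.45],[[0,0,0],[0,0,0],0.45]]' >/dev/null
python3 - <<'E'
from h import *
go(press(0.001,.255,.058),lean(44));print(readout.get_obs()['q'].round(2))
E
```

```text
t 25.8 pos [0.4502 0.3227 0.1033] turn deg [-0.6 -0.3  0.2] then shift mm [23.2  1.2 40.6] gap 0.0385 F [-0.3 -0.1  0.4]
[-1.24  0.98  0.7   1.2  -0.02  1.67 -0.71]
```

```bash
python3 -m handwheel '[[[0.011,0.001,0.02],[0,0,0],0.45],[[0.012,0,0.02],[0,0,0],0.45],[[0,0,0],[0,-5,0],0.45],[[0,0,0],[0,0,0],0.45],[[0,0,0],[0,0,0],0.45]]'
python3 - <<'E'
from h import *
go(press(0.001,.066,.056),lean(49));print(readout.get_obs()['q'].round(2))
cap('top','top2.png');cap('scene','scene2.png')
a=cv2.imread('pics/top2.png')[160:290,220:400];b=cv2.imread('pics/scene2.png')[180:310,200:380]
cv2.imwrite('pics/ts2.png',cv2.resize(np.vstack([a,b]),None,fx=2.3,fy=2.3))
E
```

```text
t: 26.3
tool_pos: [0.4517, 0.3133, 0.0603]
tcp_rot: [0.276, 0.67, 0.618, -0.304]
contact_force: [-0.1, -0.6, -0.7]
finger_gap: 0.0382
grip_force: 0.0
t 26.3 pos [0.4517 0.3133 0.0603] turn deg [-0.3 -0.5  0.1] then shift mm [-122.2   -1.1  147.1] gap 0.0382 F [-0.1 -0.6 -0.7]
[-1.24  1.07  0.7   1.19 -0.01  1.66 -0.73]
```

View pics/ts2.png

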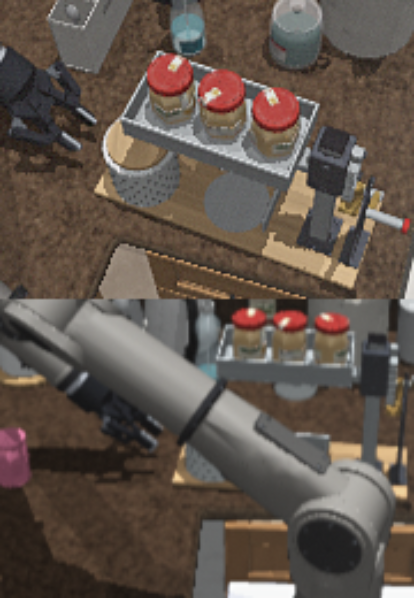

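Three jars stand in the raised tray, the leaning hand is behind the mould, clear of the tray. Pushing along the lane.

```bash
python3 -m handwheel '[[[-0.0099,0,0.0113],[0,0,0],0.45],[[-0.0099,0,0.0113],[0,0,0],0.45],[[-0.0066,0,0.0076],[0,0,0],0.45],[[-0.0066,0,0.0076],[0,0,0],0.45],[[-0.0066,0,0.0076],[0,0,0],0.45],[[-0.0066,0,0.0076],[0,0,0],0.45],[[-0.0066,0,0.0076],[0,0,0],0.45],[[-0.0066,0,0.0076],[0,0,0],0.45]]'
python3 -m handwheel '[[[-0.0066,0,0.0076],[0,0,0],0.45],[[-0.0066,0,0.0076],[0,0,0],0.45],[[-0.0066,0,0.0076],[0,0,0],0.45],[[-0.0066,0,0.0076],[0,0,0],0.45],[[-0.0066,0,0.0076],[0,0,0],0.45],[[-0.0066,0,0.0076],[0,0,0],0.45]]'
python3 - <<'E'
from h import *
go(press(0.001,.066,.056),lean(49));print(readout.get_obs()['q'].round(2))
E
```

```text
t: 27.2
tool_pos: [0.4442, 0.2249, 0.0601]
tcp_rot: [0.276, 0.67, 0.619, -0.302]
contact_force: [-0.4, 6.9, 5.4]
finger_gap: 0.0386
grip_force: 3.5
t: 27.8
tool_pos: [0.4396, 0.1646, 0.0594]
tcp_rot: [0.276, 0.67, 0.619, -0.302]
contact_force: [0.3, 6.3, 3.9]
finger_gap: 0.0385
grip_force: 3.2
t 27.8 pos [0.4396 0.1646 0.0594] turn deg [-0.2 -0.7  0.2] then shift mm [-25.1  -1.   34. ] gap 0.0385 F [0.3 6.3 3.9]
[-1.25  0.91  0.75  1.61  0.08  1.35 -0.67]
```

```bash
python3 -m handwheel '[[[-0.0046,0,0.0053],[0,0,0],0.45],[[-0.0046,0,0.0053],[0,0,0],0.45],[[-0.0046,0,0.0053],[0,0,0],0.45],[[-0.0046,0,0.0053],[0,0,0],0.45],[[-0.0033,0,0.0038],[0,0,0],0.45]]' | grep -E 'pos|contact'
python3 -m handwheel '[[[-0.0020,0.001,0.0023],[0,0,0],0.45],[[-0.0020,0.001,0.0023],[0,0,0],0.45],[[-0.0020,0,0.0023],[0,0,0],0.45]]' | grep -E 'pos|contact'
python3 - <<'E'
from h import *
go(press(0.001,.066,.056),lean(49))
E
```

```text
tool_pos: [0.4372, 0.1312, 0.0592]
contact_force: [0.6, 6.7, 5.0]
tool_pos: [0.4376, 0.1235, 0.059]
contact_force: [-2.5, 12.2, 9.1]
t 28.6 pos [0.4376 0.1235 0.059 ] turn deg [-0.2 -0.7  0.2] then shift mm [ 1.6 -2.2  2.7] gap 0.0386 F [-2.5 12.2  9.1]
```

```bash
python3 -m handwheel '[[[-0.0016,0.002,0.0018],[0,0,0],0.45],[[-0.0016,0.002,0.0018],[0,0,0],0.45],[[0,0,0],[0,0,0],0.45]]' | grep -E 'pos|contact'
python3 -m handwheel '[[[-0.0016,0.001,0.0018],[0,0,0],0.45],[[-0.0016,0.001,0.0018],[0,0,0],0.45],[[0,0,0],[0,0,0],0.45]]' | grep -E 'pos|contact'
```

```text
tool_pos: [0.4382, 0.121, 0.0583]
contact_force: [-8.5, 17.6, 12.0]
tool_pos: [0.4384, 0.1207, 0.0581]
contact_force: [-12.7, 28.3, 20.4]
```

Firmly against fence (x force) and stop (y force, no further travel). Retract the way it came.

```bash
python3 -m handwheel '[[[0.005,-0.003,-0.005],[0,0,0],0.45],[[0.01,-0.003,-0.0115],[0,0,0],0.45],[[0.0197,0,-0.0226],[0,0,0],0.45],[[0.0263,0,-0.03],[0,0,0],0.45],[[0.0263,0,-0.03],[0,0,0],0.45],[[0.0263,0,-0.03],[0,0,0],0.45],[[0.0197,0,-0.0226],[0,0,0],0.45],[[0,0,0],[0,0,0],0.45]]' | grep -E 'pos|contact'
python3 - <<'E'
from h import *
cap('top','top3.png');cap('scene','scene3.png')
a=cv2.imread('pics/top3.png')[160:300,220:500];b=cv2.imread('pics/scene3.png')[160:300,200:480]
cv2.imwrite('pics/ts3.png',cv2.resize(np.vstack([a,b]),None,fx=2.1,fy=2.1))
E
```

```text
tool_pos: [0.4531, 0.3163, 0.0567]
contact_force: [0.4, 1.3, -0.2]
```

View pics/ts3.png

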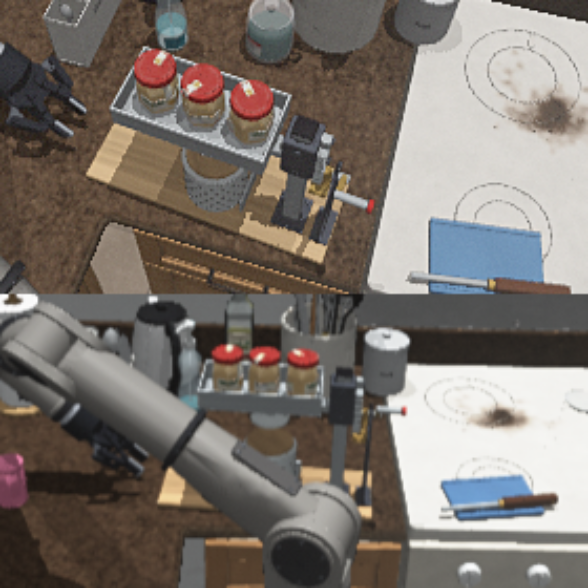

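The mould is home under the foot, tray still up, jars upright. The rod was knocked: it now lies across the rest's near edge, tip at top-view pixel ≈(415,292), handle end ≈(490,299). Lifting and crossing over.

```bash
python3 -m handwheel '[[[-0.0325,0,-0.028],[0,0,0],0.8],[[-0.0325,0,-0.028],[0,0,0],0.8],[[-0.0325,0,-0.028],[0,0,0],0.8],[[-0.0325,0,-0.028],[0,0,0],0.8],[[-0.0325,0,-0.028],[0,0,0],0.8],[[-0.0325,0,-0.028],[0,0,0],0.8],[[-0.0325,0,-0.028],[0,0,0],0.8],[[-0.0325,0,-0.028],[0,0,0],0.8]]' >/dev/null
python3 -m handwheel '[[[0,0,0],[0,8.2,0],0.8],[[0,0,0],[0,8.2,0],0.8],[[0,0,0],[0,8.2,0],0.8],[[0,0,0],[0,8.2,0],0.8],[[0,0,0],[0,8.2,0],0.8],[[0,0,0],[0,8.2,0],0.8],[[0,0,0],[0,0,0],0.8]]' 
python3 - <<'E'
from h import *
go([.40,-.30,.40]);print(readout.get_obs()['q'].round(2))
c=cap('top');s=cap('scene')
for nm,cc in(('top',c),('scene',s)):
    h=cv2.cvtColor(cc['pixels'],cv2.COLOR_RGB2HSV)
    b=(h[...,0]>98)&(h[...,0]<115)&(h[...,1]>80);b[:,:395]=0
    n,l,st,ce=cv2.connectedComponentsWithStats(b.astype(np.uint8))
    pts=np.vstack([np.argwhere(l==i)[:,::-1] for i in range(1,n) if st[i,4]>60])
    bx=cv2.approxPolyDP(cv2.convexHull(pts.astype(np.int32)),5,True)[:,0]
    print(nm,[(p.tolist(),onz(cc,*map(float,p),.012).round(3)[:2].tolist()) for p in bx])
    m=((h[...,0]<14)|(h[...,0]>172))&(h[...,1]>80)&(h[...,2]>30)&(h[...,2]<150);m[:,:400]=0;m[:240]=0;m[330:]=0
    n,l,st,ce=cv2.connectedComponentsWithStats(m.astype(np.uint8))
    for i in range(1,n):
        if 60<st[i,4]<900:
            (cx,cy),wh,an=cv2.minAreaRect(np.argwhere(l==i)[:,::-1].astype(np.float32));print('handle',st[i],cx,cy,wh,an,onz(cc,cx,cy,.02).round(3))
E
```

```text
t: 31.6
tool_pos: [0.4495, 0.2803, 0.3755]
tcp_rot: [0.001, 0.728, 0.685, 0.021]
contact_force: [-0.1, -2.2, 0.0]
finger_gap: 0.0684
grip_force: 0.0
t 31.6 pos [0.4495 0.2803 0.3755] turn deg [ 1.7 -1.7  1.1] then shift mm [-582.5   -2.8  -24.5] gap 0.0684 F [-0.1 -2.2  0. ]
[-1.4   0.32  1.13  1.37 -0.31  1.59 -0.37]
top [([479, 306], [0.385, -0.46]), ([426, 299], [0.359, -0.302]), ([425, 264], [0.474, -0.28]), ([476, 271], [0.498, -0.441])]
handle [456 293  36  10 180] 473.4627685546875 297.3226318359375 (35.68630599975586, 5.960453987121582) 6.581944942474365 [ 0.404 -0.439  0.02 ]
scene [([458, 263], [0.387, -0.458]), ([418, 266], [0.362, -0.295]), ([410, 250], [0.467, -0.279]), ([448, 247], [0.494, -0.441])]
handle [440 256  25   5  61] 451.9078674316406 257.21673583984375 (2.7457692623138428, 24.302976608276367) 83.2901611328125 [ 0.414 -0.438  0.02 ]
```

```bash
python3 -m handwheel '[[[-0.01,0,-0.03],[0,0,0],0.8],[[-0.03,0,-0.01],[0,0,0],0.8],[[-0.045,0,0],[0,0,0],0.8],[[-0.045,0,0],[0,0,0],0.8],[[-0.045,0,0],[0,0,0],0.8],[[-0.045,0,0],[0,0,0],0.8],[[-0.045,0,0],[0,0,0],0.8],[[-0.045,0,0],[0,0,0],0.8]]' 
python3 -m handwheel '[[[-0.045,0,0],[0,0,0],0.8],[[-0.045,0,0],[0,0,0],0.8],[[-0.045,0,0],[0,0,0],0.8],[[-0.045,0,0],[0,0,0],0.8],[[-0.045,0,0],[0,0,0],0.8],[[-0.035,0,0],[0,0,0],0.8],[[-0.02,0,0],[0,0,0],0.8],[[0,0,0],[0,0,0],0.8]]' 
python3 - <<'E'
from h import *
go([.405,-.36,.30]);print(readout.get_obs()['q'].round(2))
cap('wrist','w9.png')
E
```

```text
t: 32.5
tool_pos: [0.4331, -0.021, 0.4066]
tcp_rot: [0.004, 0.722, 0.692, 0.019]
contact_force: [0.5, -0.9, -0.3]
finger_gap: 0.0684
grip_force: 0.0
t: 33.3
tool_pos: [0.4198, -0.303, 0.3976]
tcp_rot: [0.002, 0.725, 0.689, 0.017]
contact_force: [-0.2, -0.1, -0.1]
finger_gap: 0.0685
grip_force: 0.0
t 33.3 pos [ 0.4198 -0.303   0.3976] turn deg [ 1.5 -1.3  1.7] then shift mm [-58.  -10.2  97.6] gap 0.0685 F [-0.2 -0.1 -0.1]
[-0.23  0.36  1.22  1.31 -0.37  1.69  0.87]
```

View pics/w9.png

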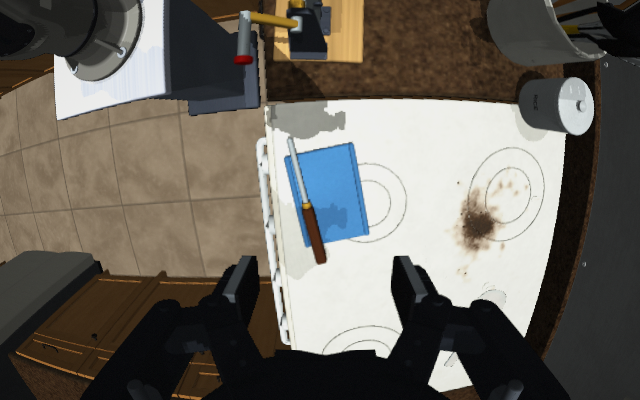

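Wrist view: rod tip (290,140), handle/shaft joint (307,205), handle end (322,262); rest corners (285,157),(352,143),(368,234),(306,246); pin cap (243,60).

```bash
python3 - <<'E'
from h import *
c=imaging.capture('wrist')
f=lambda u,v,z:onz(c,u,v,z,True)
t,j,e=f(290,140,.022),f(307,205,.022),f(322,262,.025)
print('tip',t,'joint',j,'end',e,np.linalg.norm(t-j),np.linalg.norm(j-e))
d=(t-e)[:2];print('az',np.degrees(np.arctan2(d[1],d[0])))
C=[f(*p,.012)[:2] for p in((285,157),(352,143),(368,234),(306,246))];print(np.round(C,3),np.mean(C,0).round(4))
print('cap',f(243,60,.244))
y=readout.get_obs();print(rot(y['tcp_rot']).as_matrix().round(3))
E
```

```text
tip [ 0.3773567  -0.26283688  0.022     ] joint [ 0.39829583 -0.37428564  0.022     ] end [ 0.41826533 -0.48244229  0.025     ] 0.11339873980621777 0.11002564323641083
az 100.55224700499676
[[ 0.366 -0.292]
 [ 0.479 -0.274]
 [ 0.504 -0.438]
 [ 0.391 -0.455]] [ 0.435  -0.3646]
cap [ 0.35828843 -0.1676264   0.244     ]
[[ 0.044  0.999  0.03 ]
 [ 0.999 -0.045  0.024]
 [ 0.025  0.029 -0.999]]
```

```bash
cat >> h.py <<'E'
def vert(az):
    a=np.radians(az);return R.from_matrix(np.c_[[np.cos(a),np.sin(a),0],[np.sin(a),-np.cos(a),0],[0,0,-1]])
E
python3 -m handwheel '[[[-0.02,0,0],[1.5,-1.3,-6],0.6],[[-0.02,0,0.01],[0,0,-6.5],0.6],[[-0.02,0,0.03],[0,0,0],0.6],[[0,0,0.04],[0,0,0],0.6],[[0,0,0.04],[0,0,0],0.6],[[0,0,0.03],[0,0,0],0.6],[[0,0,0.02],[0,0,0],0.6],[[0,0,0],[0,0,0],0.6]]' 
python3 - <<'E'
from h import *
go([.4005,-.387,.1],vert(100.5));print(readout.get_obs()['q'].round(2))
E
```

```text
t: 34.2
tool_pos: [0.4264, -0.3551, 0.2253]
tcp_rot: [-0.001, 0.642, 0.767, 0.003]
contact_force: [0.2, 0.0, 0.3]
finger_gap: 0.0514
grip_force: 0.0
t 34.2 pos [ 0.4264 -0.3551  0.2253] turn deg [ 0.2 -0.4 -0.3] then shift mm [-26.7 -31.2 125.3] gap 0.0514 F [0.2 0.  0.3]
[-0.07  0.5   1.08  1.56 -0.46  1.36  1.24]
```

```bash
python3 -m handwheel '[[[-0.009,-0.011,0.03],[0,0,0],0.6],[[-0.009,-0.01,0.03],[0,0,0],0.6],[[-0.009,-0.01,0.03],[0,0,0],0.6],[[0,0,0.03],[0,0,0],0.6],[[0,0,0],[0,0,0],0.6],[[0,0,0],[0,0,0],0.6]]' >/dev/null
python3 - <<'E'
from h import *
go([.4005,-.387,.034],vert(100.5))
c=cap('wrist','w10.png')
h=cv2.cvtColor(c['pixels'],cv2.COLOR_RGB2HSV)
m=((h[...,0]<14)|(h[...,0]>172))&(h[...,1]>80)&(h[...,2]>30)&(h[...,2]<160);m[:60]=0;m[:,:250]=0;m[:,420:]=0
n,l,st,ce=cv2.connectedComponentsWithStats(m.astype(np.uint8))
for i in range(1,n):
    if st[i,4]>150: print(st[i],ce[i],onz(c,*ce[i],.03,True).round(4))
E
```

```text
t 34.8 pos [ 0.4022 -0.3909  0.1096] turn deg [ 0.5  0.  -0.4] then shift mm [ 4.2 -1.  75.6] gap 0.0514 F [ 0.3 -1.2  0.7]
[ 302  207   27  120 2835] [316.29276896 265.17425044] [ 0.4037 -0.426   0.03  ]
```

View pics/w10.png

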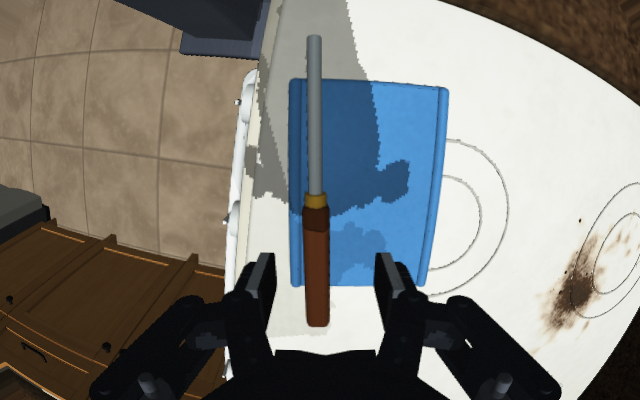

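The rod lies straight between the open fingers: ferrule (315,200), handle end (318,325), tip (314,38). Descend and grip.

```bash
python3 -m handwheel '[[[0.005,-0.003,0.03],[0,0,0],0.6],[[0,0,0.025],[0,0,0],0.6],[[0,0,0.014],[0,0,0],0.6],[[0,0,0.006],[0,0,0],0.6],[[0,0,0],[0,0,0],0.6],[[0,0,0],[0,0,0],0.6]]'  | grep -E 'pos|contact'
python3 -m handwheel '[[[0,0,0],[0,0,0],0.3],[[0,0,0],[0,0,0],0.3],[[0,0,0],[0,0,0],0.1],[[0,0,0],[0,0,0],0.1],[[0,0,0],[0,0,0],0.1],[[0,0,0],[0,0,0],0.1],[[0,0,0],[0,0,0],0.1],[[0,0,0],[0,0,0],0.1]]'  60
python3 -m handwheel '[[[0,0,0],[0,0,0],0.1],[[0,0,0],[0,0,0],0.1],[[0,0,-0.01],[0,0,0],0.1],[[0,0,-0.02],[0,0,0],0.1],[[0,0,-0.03],[0,0,0],0.1],[[0,0,0],[0,0,0],0.1]]'  110
```

```text
tool_pos: [0.398, -0.388, 0.0348]
contact_force: [0.4, -0.3, -0.4]
t: 36.25
tool_pos: [0.3974, -0.3875, 0.0344]
tcp_rot: [0.003, 0.644, 0.765, 0.003]
contact_force: [-1.0, 1.4, 6.2]
finger_gap: 0.0181
grip_force: 60.0
t: 36.85
tool_pos: [0.3982, -0.3896, 0.0973]
tcp_rot: [0.006, 0.644, 0.765, 0.002]
contact_force: [-0.3, -0.7, -0.9]
finger_gap: 0.0166
grip_force: 107.9
```

```bash
cat >> h.py <<'E'
def rodT(d): # tool x along rod dir d (press frame), tool y horizontal
    d=np.array(d,float);d/=np.linalg.norm(d);w=press(*d)-press(0,0,0)
    w[2]=d[2];y=np.cross([0,0,-1],w);y/=np.linalg.norm(y);return R.from_matrix(np.c_[w,y,np.cross(w,y)])
OFF=[.005,0,.014]
def rodgo(o,d): T=rodT(d);go(press(*o)-T.apply(OFF),T)
E
python3 -m handwheel '[[[0,0,-0.03],[0,0,0],0.1],[[0,0,-0.045],[0,0,0],0.1],[[0,0,-0.045],[0,0,0],0.1],[[0,0,-0.04],[0,0,0],0.1],[[0,0,0],[0,0,8.5],0.1],[[0,0,0],[0,0,8.5],0.1],[[0,0,0],[0,0,8.5],0.1],[[0,0,0],[0,0,8],0.1]]' >/dev/null
python3 -m handwheel '[[[0,0,0],[0,-6,0],0.1],[[0,0,0],[0,-6,0],0.1],[[0,0,0],[0,-5.5,0],0.1],[[0,0,0],[0,0,0],0.1]]'
python3 - <<'E'
from h import *
d=(.302,.905,-.302)
rodgo((-.111,-.44,.256),d);rodgo((-.111,-.321,.256),d);print(readout.get_obs()['q'].round(2))
cap('wrist','w11.png')
E
```

```text
t: 38.05
tool_pos: [0.3986, -0.3825, 0.251]
tcp_rot: [0.083, 0.825, 0.545, -0.123]
contact_force: [0.3, 0.9, -1.4]
finger_gap: 0.0166
grip_force: 108.1
t 38.0 pos [ 0.3986 -0.3825  0.251 ] turn deg [ 0.1 -0.5 -0.1] then shift mm [ -41.  -110.2   -7.8] gap 0.0166 F [ 0.3  0.9 -1.4]
t 38.0 pos [ 0.3986 -0.3825  0.251 ] turn deg [ 0.1 -0.5 -0.1] then shift mm [  66.6 -147.8  -41.9] gap 0.0166 F [ 0.3  0.9 -1.4]
[-0.33  0.5   1.27  1.63 -0.22  1.21  0.53]
```

View pics/w11.png

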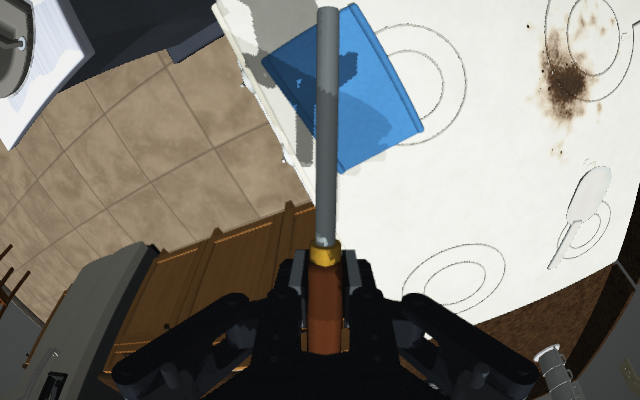

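Rod held straight in the pads (shaft from (325,245) to tip (327,8)). I check its pitch with two rays, then move to the near side.

```bash
python3 - <<'E'
from h import *
c=imaging.capture('wrist');o=readout.get_obs();T=rot(o['tcp_rot'])
E=T.inv().apply(np.array(c['eye'])-o['tool_pos'])
def f(u,v): return T.inv().apply(ray(c,u,v,True)[1])
df,dt=f(325,243),f(327,8)
F=E+df*(.014-E[2])/df[2];print('cam',E.round(3),'shaft start at z=.014:',F.round(4))
s=np.linspace(.05,.4,4000);P=E+s[:,None]*dt;k=abs(np.linalg.norm(P-F,axis=1)-.117)
i=np.argsort(k)[:6];print(P[i].round(3))
E
python3 -m handwheel '[[[-0.008,-0.02,0],[0,0,0],0.1],[[-0.008,-0.025,0],[0,0,0],0.1],[[-0.008,-0.025,0],[0,0,0],0.1],[[-0.008,-0.02,0],[0,0,0],0.1],[[-0.008,-0.02,-0.008],[0,0,0],0.1],[[0,0,0],[0,0,0],0.1],[[0,0,0],[0,0,0],0.1]]'
python3 - <<'E'
from h import *
d=(.302,.905,-.302)
rodgo((-.111,-.44,.256),d);rodgo((-.111,-.321,.256),d);print(readout.get_obs()['q'].round(2))
E
```

```text
cam [ 0.084  0.001 -0.126] shaft start at z=.014: [0.0178 0.0012 0.014 ]
[[ 0.103  0.001 -0.066]
 [ 0.134  0.002  0.027]
 [ 0.134  0.002  0.027]
 [ 0.103  0.001 -0.066]
 [ 0.104  0.001 -0.066]
 [ 0.134  0.002  0.027]]
t: 38.85
tool_pos: [0.2791, -0.3768, 0.2723]
tcp_rot: [0.084, 0.829, 0.539, -0.122]
contact_force: [1.7, 0.4, -1.8]
finger_gap: 0.0168
grip_force: 108.1
t 38.9 pos [ 0.2791 -0.3768  0.2723] turn deg [ 0.2 -0.5 -0.9] then shift mm [ 5.  2. -0.] gap 0.0168 F [ 1.7  0.4 -1.8]
t 38.9 pos [ 0.2791 -0.3768  0.2723] turn deg [ 0.2 -0.5 -0.9] then shift mm [112.7 -35.7 -34.1] gap 0.0168 F [ 1.7  0.4 -1.8]
[-0.52  0.07  1.28  1.84  0.23  1.18  0.27]
```

```bash
cat > pin.py <<'E'
from h import *
T=rot(readout.get_obs()['tcp_rot'])
import sys
g=[float(a)/1000 for a in sys.argv[1:4]]   # wanted rod point (contact) in press frame, mm
o=readout.get_obs();c=o['tool_pos']+T.apply([.117,.001,.025])
inv=std().inv().apply(c-press(0,0,0))[[1,0,2]]*[1,1,-1]
tip=std().inv().apply(o['tool_pos']+T.apply([.134,.002,.027])-press(0,0,0))[[1,0,2]]*[1,1,-1]
print('contact pt press mm',(inv*1000).round(1),'tip',(tip*1000).round(1),'shift tool mm',(T.inv().apply(press(*g)-c)*1000).round(1),'F',o['contact_force'].round(1),'q',o['q'].round(2))
E
python3 pin.py -80 -220 225
python3 -m handwheel '[[[0.01,-0.004,-0.005],[0,0,0],0.1],[[0.02,-0.006,-0.007],[0,0,0],0.1],[[0.02,-0.006,-0.007],[0,0,0],0.1],[[0.015,-0.005,-0.005],[0,0,0],0.1],[[0,0,0],[0,0,0],0.1],[[0,0,0],[0,0,0],0.1]]'
python3 pin.py -80 -220 225
```

```text
contact pt press mm [ -78.7 -346.2  214.2] tip [ -72.6 -331.8  207.3] shift tool mm [110.3 -42.7 -45.5] F [ 1.7  0.4 -1.8] q [-0.52  0.07  1.28  1.84  0.23  1.18  0.27]
t: 39.45
tool_pos: [0.2888, -0.3048, 0.2759]
tcp_rot: [0.085, 0.828, 0.54, -0.125]
contact_force: [0.2, 0.1, -1.6]
finger_gap: 0.0167
grip_force: 108.1
contact pt press mm [ -75.4 -273.8  217.1] tip [ -69.3 -259.4  210.2] shift tool mm [ 44.7 -21.9 -22.3] F [ 0.2  0.1 -1.6] q [-0.67 -0.14  1.1   1.9   0.44  1.32 -0.1 ]
```

```bash
python3 pin.py -73 -220 224
python3 -m handwheel '[[[0.013,-0.004,-0.005],[0,0,0],0.1],[[0.013,-0.004,-0.005],[0,0,0],0.1],[[0.013,-0.004,-0.005],[0,0,0],0.1],[[0.008,-0.002,-0.004],[0,0,0],0.1],[[0,0,0],[0,0,0],0.1],[[0,0,0],[0,0,0],0.1]]'
python3 pin.py -73 -220 224
python3 - <<'E'
from h import *
cap('top','top4.png');cap('scene','scene4.png')
a=cv2.imread('pics/top4.png')[200:310,330:470];b=cv2.imread('pics/scene4.png')[190:300,330:470]
cv2.imwrite('pics/ts4.png',cv2.resize(np.hstack([a,b]),None,fx=2.85,fy=2.85,interpolation=cv2.INTER_CUBIC))
E
```

```text
contact pt press mm [ -75.4 -273.8  217.1] tip [ -69.3 -259.4  210.2] shift tool mm [ 47.2 -15.2 -22. ] F [ 0.2  0.1 -1.6] q [-0.67 -0.14  1.1   1.9   0.44  1.32 -0.1 ]
t: 40.05
tool_pos: [0.296, -0.2533, 0.28]
tcp_rot: [0.085, 0.828, 0.54, -0.124]
contact_force: [0.4, 0.2, -1.5]
finger_gap: 0.0165
grip_force: 108.1
contact pt press mm [ -72.3 -221.9  221.3] tip [ -66.2 -207.5  214.3] shift tool mm [ 0.7 -1.3 -3.1] F [ 0.4  0.2 -1.5] q [-0.69 -0.19  0.95  1.93  0.46  1.39 -0.26]
```

View pics/ts4.png

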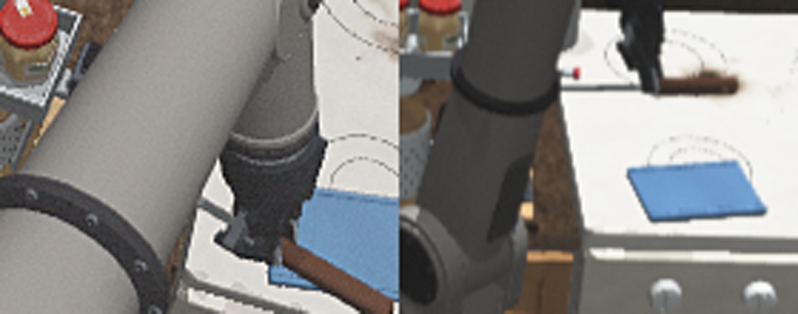

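Rod shaft passes just below the pin's red cap (scene crop: cap (575,72), shaft (600,88)). Now compute the flick direction.

```bash
python3 pin.py -60 -222 231; python3 pin.py -8 -222 270
```

```text
contact pt press mm [ -72.4 -221.8  221.3] tip [ -66.3 -207.4  214.3] shift tool mm [  0.9  11.9 -10.4] F [ 0.1 -0.3 -2. ] q [-0.69 -0.19  0.95  1.93  0.46  1.39 -0.26]
contact pt press mm [ -72.4 -221.8  221.3] tip [ -66.3 -207.4  214.3] shift tool mm [  5.6  61.2 -52.4] F [ 0.1 -0.3 -2. ] q [-0.69 -0.19  0.95  1.93  0.46  1.39 -0.26]
```

```bash
python3 -m handwheel '[[[0.0007,0.0076,-0.0065],[0,0,0],0.1],[[0.0005,0.006,-0.005],[0,0,0],0.1],[[0.0003,0.003,-0.0025],[0,0,0],0.1],[[0.0003,0.003,-0.0025],[0,0,0],0.1],[[0,0,0],[0,0,0],0.1]]' | grep -E 'contact'
python3 pin.py -8 -222 270
python3 -m handwheel '[[[0.0005,0.006,-0.005],[0,0,0],0.1],[[0.0005,0.006,-0.005],[0,0,0],0.1],[[0,0,0],[0,0,0],0.1]]' | grep -E 'contact'
python3 pin.py -8 -222 270
```

```text
contact_force: [-0.4, 0.2, -1.9]
contact pt press mm [ -50.6 -221.1  237.1] tip [ -44.5 -206.6  230.1] shift tool mm [  2.7  40.8 -35. ] F [-0.4  0.2 -1.9] q [-0.7  -0.13  0.99  1.86  0.41  1.4  -0.21]
contact_force: [0.1, -0.8, -1.2]
contact pt press mm [ -36.9 -221.   247.2] tip [ -30.8 -206.6  240.2] shift tool mm [  1.4  27.9 -24. ] F [ 0.1 -0.8 -1.2] q [-0.71 -0.09  1.02  1.82  0.38  1.4  -0.17]
```

```bash
python3 - <<'E'
from h import *
c=cap('wrist','w12.png');s=cap('scene','scene5.png')
for cc in (c,s):
    h=cv2.cvtColor(cc['pixels'],cv2.COLOR_RGB2HSV)
    m=((h[...,0]<6)|(h[...,0]>174))&(h[...,1]>150)&(h[...,2]>90)
    n,l,st,ce=cv2.connectedComponentsWithStats(m.astype(np.uint8))
    print([(st[i].tolist(),ce[i].round(1).tolist()) for i in range(1,n) if st[i,4]>5])
for ang in(0,.5,.8,1.1,1.4):
    f=np.radians(140)-ang;print(ang,proj(s,press(-.011+.058*np.cos(f),-.238,.207+.058*np.sin(f))))
b=cv2.imread('pics/scene5.png')[190:300,330:470]
cv2.imwrite('pics/ts5.png',np.hstack([cv2.imread('pics/w12.png')[:200,200:500],cv2.resize(b,(255,200))]))
E
```

```text
[([345, 41, 36, 23, 511], [363.1, 53.1])]
[([301, 185, 15, 9, 85], [307.4, 189.2]), ([319, 186, 14, 9, 80], [326.4, 189.3]), ([337, 188, 11, 8, 54], [342.6, 191.4]), ([83, 217, 12, 4, 32], [88.6, 218.7])]
0 (np.float64(393.37429524144335), np.float64(216.12864414073806))
0.5 (np.float64(393.59827837958187), np.float64(208.93209689419785))
0.8 (np.float64(393.5467327130282), np.float64(205.69802803705147))
1.1 (np.float64(393.3622015179711), np.float64(203.6484890891479))
1.4 (np.float64(393.0649348475072), np.float64(202.9425095143106))
```

View pics/ts5.png

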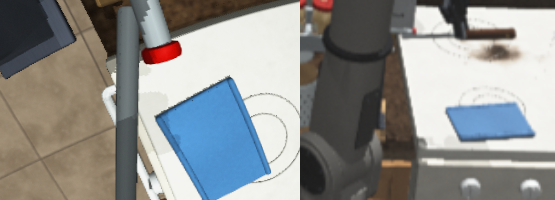

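Wrist view shows the red cap at (363,53), just to the right (far side) of the shaft, tip beyond it at (327,8): the rod is at the pin's near side. Compute the pin's place on its arc.

```bash
cat > cap.py <<'E'
from h import *
c=imaging.capture('wrist');h=cv2.cvtColor(c['pixels'],cv2.COLOR_RGB2HSV)
m=((h[...,0]<6)|(h[...,0]>174))&(h[...,1]>150)&(h[...,2]>90);m[150:]=0
u=np.argwhere(m).mean(0)[::-1];print(u.round(1),m.sum())
e,d=ray(c,*u,True);S=std().inv();a=S.apply(e-press(0,0,0))[[1,0,2]]*[1,1,-1];b=S.apply(d)[[1,0,2]]*[1,1,-1]
for y in(-.236,-.241):
    p=a+b*(y-a[1])/b[1];print('cap press mm',(p*1000).round(1),'r',np.hypot(p[0]+.011,p[2]-.207).round(4),'angle',2.443-np.arctan2(p[2]-.207,p[0]+.011))
E
python3 cap.py
```

```text
[362.4  53.3] 520
cap press mm [ -24.4 -236.   243.7] r 0.0391 angle 0.5215940589087431
cap press mm [ -22.1 -241.   213. ] r 0.0126 angle -0.2008612476036462
```

The pin is at roughly 0.6 rad, being lifted. Continue.

```bash
python3 -m handwheel '[[[0.0006,0.0061,-0.0052],[0,0,0],0.1],[[0.0006,0.0061,-0.0052],[0,0,0],0.1],[[0.0006,0.0068,-0.005],[0,0,0],0.1],[[0.0006,0.0068,-0.005],[0,0,0],0.1],[[0.0006,0.0068,-0.004],[0,0,0],0.1],[[0,0,0],[0,0,0],0.1]]' | grep -E 'contact'
python3 pin.py -8 -222 270; python3 cap.py
```

```text
contact_force: [0.2, 0.3, -1.2]
contact pt press mm [  -3.6 -222.2  269.1] tip [   2.5 -207.7  262.2] shift tool mm [-1.5 -4.2 -0.5] F [ 0.2  0.3 -1.2] q [-0.68  0.04  1.08  1.7   0.27  1.42 -0.06]
[346.7  48.7] 219
cap press mm [   4.7 -236.   240.6] r 0.0371 angle 1.3080185188868652
cap press mm [   5.9 -241.   203.6] r 0.0173 angle 2.6406687978644476
```

```bash
python3 -m handwheel '[[[0.001,0.008,-0.003],[0,0,0],0.1],[[0.001,0.007,-0.002],[0,0,0],0.1],[[0,0,0],[0,0,0],0.1],[[0,0,0],[0,0,0],0.1]]' | grep -E 'contact'
python3 pin.py -8 -222 270; python3 cap.py
```

```text
contact_force: [0.2, 0.5, -1.6]
contact pt press mm [   9.7 -223.8  272.6] tip [  15.8 -209.4  265.7] shift tool mm [ -3.1 -17.4   3.6] F [ 0.2  0.5 -1.6] q [-0.65  0.1   1.09  1.66  0.22  1.42 -0.01]
[307.1  57.1] 221
cap press mm [  -6.  -236.   235.8] r 0.0292 angle 1.0440159799023812
cap press mm [ -10.  -241.   193.8] r 0.0133 angle 3.9349291640265136
```

```bash
python3 - <<'E'
from h import *
cap('wrist','w13.png');cap('scene','scene6.png')
b=cv2.imread('pics/scene6.png')[170:300,260:440]
cv2.imwrite('pics/ts6.png',np.hstack([cv2.resize(cv2.imread('pics/w13.png')[:200,220:420],(400,400)),cv2.resize(b,(400,400))]))
E
```

```text
(no output)
```

View pics/ts6.png

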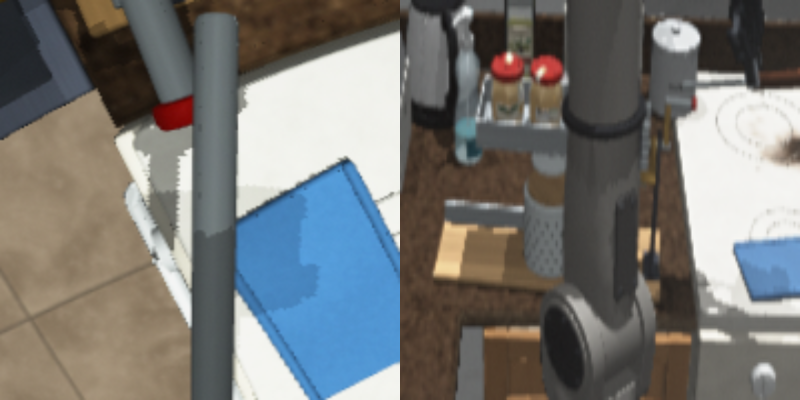

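The shaft now lies over the pin (cap at left crop (175,112), shaft crossing right of it); the lever stands nearly upright. I lift the rod clear and measure the pin.

```bash
python3 pin.py 9.7 -223.8 312
python3 -m handwheel '[[[-0.004,0,-0.014],[0,0,0],0.1],[[-0.004,0,-0.014],[0,0,0],0.1],[[-0.004,0,-0.014],[0,0,0],0.1],[[0,0,0],[0,0,0],0.1],[[0,0,0],[0,0,0],0.1]]' | grep -E 'contact'
cat > tri.py <<'E'
from h import *
P=[]
for nm in('wrist','scene','top'):
    c=imaging.capture(nm);h=cv2.cvtColor(c['pixels'],cv2.COLOR_RGB2HSV)
    m=((h[...,0]<6)|(h[...,0]>174))&(h[...,1]>110)&(h[...,2]>80)
    if nm=='wrist': m[160:]=0
    else: 
        u,v=proj(c,press(0,-.238,.255));m[:int(v)-22]=0;m[int(v)+22:]=0;m[:,:int(u)-14]=0;m[:,int(u)+14:]=0
    if m.sum()<3: print(nm,'none');continue
    u=np.argwhere(m).mean(0)[::-1];print(nm,u.round(1),m.sum());P.append((nm,*ray(c,*u,nm=='wrist')))
S=std().inv()
pr=lambda v:(S.apply(v)[[1,0,2]]*[1,1,-1])
A=[];b=[]
for nm,e,d in P:
    d=d/np.linalg.norm(d);M=np.eye(3)-np.outer(d,d);A.append(M);b.append(M@e)
x=np.linalg.lstsq(np.vstack(A),np.hstack(b),rcond=None)[0];p=pr(x-press(0,0,0));print('cap',(p*1000).round(1),'r',np.hypot(p[0]+.011,p[2]-.207),'angle',2.443-np.arctan2(p[2]-.207,p[0]+.011))
E
python3 tri.py; python3 pin.py 9.7 -223 312
```

```text
contact pt press mm [   9.6 -223.7  272.7] tip [  15.7 -209.3  265.8] shift tool mm [-11.7   0.3 -37.5] F [ 0.  -0.4 -1.2] q [-0.65  0.1   1.09  1.66  0.22  1.42 -0.01]
contact_force: [-0.5, -0.6, -0.3]
wrist [310.   49.5] 140
scene [392. 203.] 3
top [402.6 237.5] 17
cap [  -3.2 -232.4  269. ] r 0.06246278051335168 angle 0.9978203913543788
contact pt press mm [   9.5 -222.4  315.7] tip [  15.6 -207.9  308.7] shift tool mm [0.6 0.3 3.7] F [-0.   1.  -0.9] q [-0.66  0.08  1.09  1.57  0.23  1.53  0.01]
```

```bash
python3 pin.py -45 -222 316
python3 -m handwheel '[[[-0.004,-0.013,0],[0,0,0],0.1],[[-0.004,-0.013,0],[0,0,0],0.1],[[-0.004,-0.013,0],[0,0,0],0.1],[[-0.004,-0.013,0],[0,0,0],0.1],[[0,0,0],[0,0,0],0.1],[[0,0,0],[0,0,0],0.1]]' | grep -E 'contact'
python3 tri.py; python3 pin.py -45 -222 312
```

```text
contact pt press mm [   9.5 -222.4  315.7] tip [  15.6 -207.9  308.7] shift tool mm [-16.8 -51.7   4.6] F [-0.   1.  -0.9] q [-0.66  0.08  1.09  1.57  0.23  1.53  0.01]
contact_force: [-0.4, -0.5, -0.8]
wrist [395.1  28. ] 245
scene [392.  202.5] 4
top none
cap [  -0.6 -232.1  269.6] r 0.06347064808174005 angle 1.0371359240395752
contact pt press mm [ -43.6 -220.1  320.7] tip [ -37.6 -205.6  313.7] shift tool mm [ 0.4 -0.7  9. ] F [-1.4  0.3 -1.1] q [-0.74 -0.15  0.99  1.67  0.42  1.6  -0.17]
```

Pin stands at about 1.0 rad, in the neutral zone: it slid past the rod's tip, since the rod did not follow the arc. I go down on the near side again, lower, and push it straight away from the robot.

```bash
python3 pin.py -50 -217 252
python3 -m handwheel '[[[0.005,-0.001,0.014],[0,0,0],0.1],[[0.005,-0.001,0.014],[0,0,0],0.1],[[0.005,-0.001,0.014],[0,0,0],0.1],[[0.005,-0.001,0.014],[0,0,0],0.1],[[0.002,-0.001,0.009],[0,0,0],0.1],[[0,0,0],[0,0,0],0.1],[[0,0,0],[0,0,0],0.1]]' | grep -E 'contact'
python3 pin.py -50 -217 252;python3 pin.py -15 -217 251;python3 pin.py 14 -217 247; python3 tri.py
```

```text
contact pt press mm [ -43.6 -220.1  320.7] tip [ -37.6 -205.6  313.7] shift tool mm [21.2 -7.4 65.3] F [-1.4  0.3 -1.1] q [-0.74 -0.15  0.99  1.67  0.42  1.6  -0.17]
contact_force: [-0.2, -0.9, -1.3]
contact pt press mm [ -47.4 -217.3  252.6] tip [ -41.4 -202.9  245.7] shift tool mm [-0.3 -2.5  0.7] F [-0.2 -0.9 -1.3] q [-0.74 -0.14  1.01  1.83  0.42  1.44 -0.22]
contact pt press mm [ -47.4 -217.3  252.6] tip [ -41.4 -202.9  245.7] shift tool mm [10.9 30.6 -1.5] F [-0.2 -0.9 -1.3] q [-0.74 -0.14  1.01  1.83  0.42  1.44 -0.22]
contact pt press mm [ -47.4 -217.3  252.6] tip [ -41.4 -202.9  245.7] shift tool mm [21.2 57.9 -0.3] F [-0.2 -0.9 -1.3] q [-0.74 -0.14  1.01  1.83  0.42  1.44 -0.22]
wrist [436.   41.1] 497
scene [392.  202.5] 4
top none
cap [  -1.1 -232.1  269.9] r 0.06366314541619322 angle 1.0284857651175212
```

```bash
python3 -m handwheel '[[[0.0037,0.0102,-0.0005],[0,0,0],0.1],[[0.0037,0.0102,-0.0005],[0,0,0],0.1],[[0.0037,0.0102,-0.0005],[0,0,0],0.1],[[0,0,0],[0,0,0],0.1]]' | grep -E 'contact'
python3 pin.py 14 -217 247; python3 tri.py
python3 -m handwheel '[[[0.0037,0.0102,0],[0,0,0],0.1],[[0.0037,0.009,0.0005],[0,0,0],0.1],[[0,0,0],[0,0,0],0.1]]' | grep -E 'contact'
python3 pin.py 14 -217 247; python3 tri.py
```

```text
contact_force: [0.5, -0.4, -0.6]
contact pt press mm [ -13.8 -216.3  251.1] tip [  -7.7 -201.9  244.1] shift tool mm [ 9.3 26.5  1.6] F [ 0.5 -0.4 -0.6] q [-0.74  0.    1.1   1.77  0.31  1.39 -0.11]
wrist [372.7  59.9] 543
scene [392. 202.] 3
top [403.2 236.4] 16
cap [   1.5 -232.6  269.7] r 0.06391943076332512 angle 1.0683217800614973
contact_force: [-0.4, 0.0, -0.7]
contact pt press mm [   5.1 -215.9  247.9] tip [  11.2 -201.4  240.9] shift tool mm [2.  8.8 0.3] F [-0.4  0.  -0.7] q [-0.7   0.09  1.12  1.73  0.22  1.37 -0.04]
wrist [370.1  59.8] 521
scene [391.5 200.5] 4
top [404.4 232.2] 17
cap [  18.7 -232.   265.4] r 0.06552494385365056 angle 1.3423812870445821
```

The lever is over, about 1.34 rad. A small further nudge, then withdraw and check it stays.

```bash
python3 -m handwheel '[[[0.001,0.005,0],[0,0,0],0.1],[[0,0,0],[0,0,0],0.1],[[-0.004,-0.015,0.003],[0,0,0],0.1],[[-0.008,-0.025,0.003],[0,0,0],0.1],[[-0.01,-0.025,0],[0,0,0],0.1],[[0,0,0],[0,0,0],0.1],[[0,0,0],[0,0,0],0.1]]' | grep -E 'contact'
python3 pin.py -45 -330 250; python3 tri.py; tail -0 /dev/null; python3 -c "
from h import *
print(readout.get_obs()['t'])"
```

```text
contact_force: [0.2, -0.1, -1.5]
contact pt press mm [ -57.6 -216.9  248.8] tip [ -51.5 -202.4  241.9] shift tool mm [-98.6  48.7  29.3] F [ 0.2 -0.1 -1.5] q [-0.79 -0.2   1.02  1.86  0.47  1.46 -0.27]
wrist [489.4  30.1] 411
scene [391.5 201.5] 8
top none
cap [  18.5 -231.7  262.8] r 0.06312254621073106 angle 1.3587854124355212
46.4
```

```bash
python3 -m handwheel '[[[-0.03,0,0],[0,0,0],0.1],[[-0.045,0,0],[0,0,0],0.1],[[-0.045,0.01,0],[0,0,0],0.1],[[-0.02,0.03,0],[0,0,0],0.1],[[0,0.035,0],[0,0,0],0.1],[[0,0.035,0],[0,0,0],0.1],[[0,0.02,0],[0,0,0],0.1],[[0,0,0],[0,0,0],0.1]]' | grep -E 'pos|contact'
python3 -m handwheel '[[[0,0,0],[0,8,0],0.1],[[0,0,0],[0,8,0],0.1],[[0,0,0],[0,7.5,0],0.1],[[0,0,0],[0,0,0],0.1]]'
python3 - <<'E'
from h import *
go([.43,-.375,.25],vert(98.7)); print(readout.get_obs()['q'].round(2))
cap('wrist','w14.png')
E
```

```text
tool_pos: [0.3699, -0.4098, 0.347]
contact_force: [-0.2, 0.2, -0.4]
t: 47.6
tool_pos: [0.3593, -0.4151, 0.348]
tcp_rot: [-0.031, 0.84, 0.539, 0.046]
contact_force: [-1.8, -1.1, -1.4]
finger_gap: 0.0166
grip_force: 108.5
t 47.6 pos [ 0.3593 -0.4151  0.348 ] turn deg [  1.7  -6.2 -33.3] then shift mm [29. 76. 98.] gap 0.0166 F [-1.8 -1.1 -1.4]
[ 0.23  0.44  1.03  1.29 -0.46  1.69  0.76]
```

```bash
python3 -m handwheel '[[[0,0,0],[0,0,-8.4],0.1],[[0,0,0],[0,0,-8.4],0.1],[[0,0,0],[0,0,-8.4],0.1],[[0,0,0],[0,0,-8.2],0.1],[[0,0,0],[0,0,0],0.1]]' >/dev/null
python3 - <<'E'
from h import *
T=vert(98.7)*R.from_euler('y',6,degrees=True)
go([.4326,-.372,.10],T); print(readout.get_obs()['q'].round(2))
E
```

```text
t 48.1 pos [ 0.3675 -0.4078  0.3487] turn deg [3.6 0.5 1.4] then shift mm [ -0.6  69.8 250. ] gap 0.0167 F [ 0.3 -0.2 -1.3]
[ 0.28  0.4   0.9   1.29 -0.4   1.67  1.3 ]
```

```bash
python3 -m handwheel '[[[0,0.01,0.02],[3.6,0.5,1.4],0.1],[[0,0.015,0.04],[0,0,0],0.1],[[0,0.02,0.04],[0,0,0],0.1],[[0,0.015,0.04],[0,0,0],0.1],[[0,0.01,0.04],[0,0,0],0.1],[[0,0,0.04],[0,0,0],0.1],[[0,0,0.02],[0,0,0],0.1],[[0,0,0],[0,0,0],0.1]]' >/dev/null
python3 - <<'E'
from h import *
T=vert(98.7)*R.from_euler('y',6,degrees=True)
go([.4326,-.372,.034],T)
c=imaging.capture('wrist')
h=cv2.cvtColor(c['pixels'],cv2.COLOR_RGB2HSV)
b=(h[...,0]>98)&(h[...,0]<115)&(h[...,1]>100);n,l,st,ce=cv2.connectedComponentsWithStats(b.astype(np.uint8))
pts=np.vstack([np.argwhere(l==i)[:,::-1] for i in range(1,n) if st[i,4]>400]).astype(np.int32)
bx=cv2.approxPolyDP(cv2.convexHull(pts),8,True)[:,0];P=np.array([onz(c,*map(float,p),.012,True)[:2] for p in bx]);print(bx.tolist(),P.round(3))
E
```

```text
t 49.0 pos [ 0.4322 -0.3701  0.1072] turn deg [-0.3 -0.3 -0.2] then shift mm [-9.6  0.1 72.6] gap 0.0165 F [-0.3  1.1 -1.3]
[[402, 119], [394, 300], [257, 300], [247, 121]] [[ 0.477 -0.279]
 [ 0.5   -0.425]
 [ 0.385 -0.443]
 [ 0.363 -0.297]]
```

```bash
python3 -m handwheel '[[[-0.003,0,0.025],[0,0,0],0.1],[[-0.003,0,0.02],[0,0,0],0.1],[[-0.002,0,0.01],[0,0,0],0.1],[[0,0,0.005],[0,0,0],0.1],[[0,0,0],[0,0,0],0.1],[[0,0,0],[0,0,0],0.1]]' | grep -E 'pos|contact'
python3 -m handwheel '[[[0,0,0.004],[0,0,0],0.1],[[0,0,0],[0,0,0],0.1],[[0,0,0],[0,0,0],0.1]]' | grep -E 'pos|contact'
python3 -m handwheel '[[[0,0,0.003],[0,0,0],0.1],[[0,0,0],[0,0,0],0.1],[[0,0,0],[0,0,0],0.1]]' | grep -E 'pos|contact'
```

```text
tool_pos: [0.4336, -0.3768, 0.0517]
contact_force: [0.1, -0.8, -1.1]
tool_pos: [0.4329, -0.3756, 0.0467]
contact_force: [-0.0, 0.3, -1.2]
tool_pos: [0.4328, -0.3752, 0.0434]
contact_force: [-0.2, -0.0, -0.3]
```

```bash
python3 -m handwheel '[[[0,0,0.003],[0,0,0],0.1],[[0,0,0],[0,0,0],0.1],[[0,0,0],[0,0,0],0.1]]' | grep -E 'pos|contact'
python3 -m handwheel '[[[0,0,0.003],[0,0,0],0.1],[[0,0,0],[0,0,0],0.1],[[0,0,0],[0,0,0],0.1]]' | grep -E 'pos|contact'
python3 -m handwheel '[[[0,0,0.003],[0,0,0],0.1],[[0,0,0],[0,0,0],0.1],[[0,0,0],[0,0,0],0.1]]' | grep -E 'pos|contact'
```

```text
tool_pos: [0.433, -0.3751, 0.0411]
contact_force: [-1.5, 2.1, 3.3]
tool_pos: [0.4331, -0.3747, 0.0388]
contact_force: [-1.2, 4.6, 8.7]
tool_pos: [0.4334, -0.3739, 0.0357]
contact_force: [-0.8, 4.5, 9.1]
```

```bash
python3 -m handwheel '[[[0,0,0],[0,0,0],0.25],[[0,0,0],[0,0,0],0.4],[[0,0,0],[0,0,0],0.5],[[0,0,0],[0,0,0],0.6],[[0,0,0],[0,0,0],0.6],[[0,0,-0.02],[0,0,0],0.6],[[0,0,-0.04],[0,0,0],0.6],[[0,0,-0.04],[0,0,0],0.6]]' 20
python3 -m handwheel '[[[0,0,-0.04],[0,0,0],0.6],[[0,0,-0.04],[0,0,0],0.6],[[0,0,-0.04],[0,0,0],0.6],[[0,0,0],[0,0,0],0.6],[[0,0,0],[0,0,0],0.6],[[0,0,0],[0,0,0],0.6]]' | grep contact
python3 - <<'E'
from h import *
c=imaging.capture('wrist');h=cv2.cvtColor(c['pixels'],cv2.COLOR_RGB2HSV)
m=((h[...,0]<14)|(h[...,0]>172))&(h[...,1]>80)&(h[...,2]>30)&(h[...,2]<160);m[:60]=0;m[:,:230]=0;m[:,420:]=0
n,l,st,ce=cv2.connectedComponentsWithStats(m.astype(np.uint8))
for i in range(1,n):
    if st[i,4]>100: print('handle',st[i],ce[i],onz(c,*ce[i],.03,True).round(4))
s=imaging.capture('scene');h=cv2.cvtColor(s['pixels'],cv2.COLOR_RGB2HSV)
m=((h[...,0]<6)|(h[...,0]>174))&(h[...,1]>150)&(h[...,2]>90)
n,l,st,ce=cv2.connectedComponentsWithStats(m.astype(np.uint8))
for i in range(1,n):
    if st[i,4]>3: print('red',st[i],ce[i].round(1))
print([ (k,proj(s,press(0,y,.311-k))) for k in (0,.048,.06) for y in (-.052,.018,.087)])
print(readout.get_obs()['t'])
E
python3 tri.py
```

```text
t: 51.9
tool_pos: [0.4337, -0.3841, 0.1343]
tcp_rot: [-0.041, 0.652, 0.756, 0.034]
contact_force: [-0.1, -1.1, 0.5]
finger_gap: 0.0517
grip_force: 0.0
contact_force: [-0.5, 0.7, -0.6]
handle [ 318  173   16   87 1296] [325.05787037 215.56635802] [ 0.4402 -0.4179  0.03  ]
red [301 195  14   9  81] [307.5 199.2]
red [319 197  13   8  63] [325.8 199.8]
red [337 198  12   8  66] [343.2 201.8]
red [ 83 217  12   4  32] [ 88.6 218.7]
[(0, (np.float64(344.183989505269), np.float64(189.7472102994821))), (0, (np.float64(325.39839773090114), np.float64(188.59236386795394))), (0, (np.float64(306.9796444616879), np.float64(187.46006887604568))), (0.048, (np.float64(343.6538315027816), np.float64(200.91046781435884))), (0.048, (np.float64(325.1256851844256), np.float64(199.74179484133785))), (0.048, (np.float64(306.95802975366087), np.float64(198.59586002841715))), (0.06, (np.float64(343.5235483759114), np.float64(203.6537709207383))), (0.06, (np.float64(325.0586646596622), np.float64(202.48182541311118))), (0.06, (np.float64(306.9527175887938), np.float64(201.33266121272325)))]
52.6
wrist none
scene [391.5 201.5] 8
top [404.4 232.4] 16
cap [  16.3 -232.5  263.9] r 0.06314919837510795 angle 1.3196600270530892
```

```bash
for i in 1 2 3; do python3 -m handwheel '[[[0,0,0],[0,0,0],0.6],[[0,0,0],[0,0,0],0.6],[[0,0,0],[0,0,0],0.6],[[0,0,0],[0,0,0],0.6],[[0,0,0],[0,0,0],0.6],[[0,0,0],[0,0,0],0.6],[[0,0,0],[0,0,0],0.6],[[0,0,0],[0,0,0],0.6]]' >/dev/null; done
python3 - <<'E'
from h import *
s=imaging.capture('scene');h=cv2.cvtColor(s['pixels'],cv2.COLOR_RGB2HSV)
m=((h[...,0]<6)|(h[...,0]>174))&(h[...,1]>150)&(h[...,2]>90)
n,l,st,ce=cv2.connectedComponentsWithStats(m.astype(np.uint8))
print([(st[i].tolist(),ce[i].round(1)) for i in range(1,n) if st[i,4]>20])
c=imaging.capture('wrist');h=cv2.cvtColor(c['pixels'],cv2.COLOR_RGB2HSV)
m=((h[...,0]<14)|(h[...,0]>172))&(h[...,1]>80)&(h[...,2]>30)&(h[...,2]<160);m[:60]=0;m[:,:230]=0;m[:,420:]=0
print(np.argwhere(m).mean(0))
E
python3 tri.py
```

```text
[([301, 195, 14, 9, 82], array([307.4, 199.2])), ([319, 197, 13, 8, 63], array([325.8, 199.8])), ([337, 198, 12, 8, 65], array([343.2, 201.8])), ([83, 217, 12, 4, 33], array([ 88.6, 218.7]))]
[214.23972071 324.61830877]
wrist none
scene [391.5 201.5] 8
top [404.4 232.2] 17
cap [  17.1 -232.4  263.5] r 0.06309847688360917 angle 1.3340477897919303
```

Everything is at rest: carriage down, lever over, rod on its rest. Handing in.

```bash
python3 -c "
from cell import r
print(r.job_done())"
```

```text
the job is handed in; nothing more can be done
None
```

I handed the job in, but no verdict came back. By my last measurements all three jars stand in the tray, the carriage is down about 48 mm on the mould (pushed home, not re-measured since), the lever is over at about 1.33 rad and the rod lies on its rest; I viewed 18 pictures, over the limit of 14.

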